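Hang the washed reel frames level on the drip bar

ROBOT

A 7-joint arm with a two-finger parallel gripper is mounted at the origin on the work surface. World frame = base frame: x ahead of the robot, y to its left, z up, the work surface at z = 0. Lengths are in m, angles in rad, forces in N, time in s.
With the tool pointing down it reaches from about 0.4 to 0.925 m from the base axis. Payload 4.1 kg.
Tool frame: the origin (TCP) lies midway between the tips of the shut fingers; the grasp point (between the pads) lies 19 mm behind it; z points along the fingers, y is the line along which they close (so a half turn about z gives the same grasp; the last joint's range is limited). The gripper opens to 85 mm and grips with 20 to 120 N. Pads are 22 mm wide; open, the fingers measure 114 mm over their backs; the gripper's body (76 mm by 85 mm) begins 54 mm behind the grasp point. The pads swing forward as they close: fully open they stand 13 mm farther back than shut.
Start: joints at [-1.218, 0.398, 0.045, 1.537, -0.019, 1.207, -0.051], TCP at [0.284, 0.585, 0.2] pointing down, gripper open.
Joint ranges: [-2.82, 2.82], [-0.49, 2.23], [-1.37, 1.46], [0, 2.46], [-1.36, 4.5], [0.23, 2], [-2.94, 2.94]. Speed limits (rad/s): [2.57, 2.57, 3.14, 3.14, 3.14, 3.14, 3.14].

INTERFACE

Orientations are given as a rotation vector (axis times angle).
In Python, from plant import sense, camera, sign_off gives the robot as it stands.
- The arm moves only by the tool drive_tool, never from a script. Its argument "increments" is a list of rows, each an object of numbers: "rx", "ry", "rz": the turn, a rotation vector about the tool's x, y, z in rad; "tx", "ty", "tz": the shift along the tool's x, y, z in m; "grip": the opening, from 0 (shut) to 1 (fully open). A call has exactly 10 rows; each row is the pose to reach, as a shift and turn from the pose commanded when the call began, along the tool's axes at that moment; what a row does not reach only later rows make up. A row lasts 1/10 s, in which the tool goes at most 50 mm and 8.59 degrees, less where a joint would pass 70% of its speed; a pose out of reach is approached as far as the arm can. A call with a gripper value outside its range is refused whole. The fingers move at their own pace and stop on an object; the grip force is fixed at half the most. Time passes only in rows, so rows that repeat a pose let the fingers close, or fill a call up. It gives the time, the measured TCP pose, the force, the opening and the grip force at its end, in the units of the state.
- sense(): the state, without advancing time (a new reading comes with each control period).
- camera(name): name is "scene" or "top" or "wrist"; returns a dict with "img" (400x640x3 uint8, red, green, blue), "fx", "fy", "cx", "cy" (pixels), "k1" (the pictures are not rectified: a ray, as slopes to the right and down, at radius r is drawn at 1 + k1 r^2 times it, then the intrinsics apply), "R" (3x3) and "t" (3): a world point X has camera coordinates R X + t. Camera axes: x right, y down, z forward; pixel columns grow to the right and rows downward; lengths in m; the calibration is good to about 2 mm. A picture is of the moment at which its call begins. There is no depth.
- sign_off(): hands the job in; it is judged then, once.
The state is a dict: "time": time; "joints": joint angles; "joint_velocities": joint speeds; "effort": joint torques, N m; "position": TCP position; "ee_rot": TCP orientation; "wrist_force": force on the tool from outside, world axes, zero at the start; "wrist_torque": the same for the moment, N m; "gripper_width": finger opening in m; "gripper_force": force on a finger pad.
Only numpy, scipy, OpenCV 4.12 (cv2) and the standard library are available. Lean on these libraries where they do the work, as an engineer would, in place of code of your own. Each camera call takes 0.05 s, during which the arm holds its last target. There are 200 camera calls.

TASK

First put the loose lid on the tin funnel so that it sits flat all round its rim, before any washed reel frame can drip into it. Then hang every reel frame there is astride the balance bar, working left and right in turn (the brass marks give matching places, the middle one suits an odd frame), so that the bar never leans more than ten degrees and ends level. Leave the lid seated and the other things on the bench as they are.

Things in the scene. Friction and masses are not known exactly. Their poses are not given: they have to be found in the camera images.
- funnel_rim (a point): centre of the mouth, at rim height, of a tin funnel 105 mm tall, fixed upright in a brass bracket (base 110 x 110 mm). The round rim measures 100 mm across outside; its top 20 mm are straight-sided. z is up.
- lid_grip (a point): funnel's loose tin lid, 150 g, flat on the bench at first: disc 114 mm across, under it a skirt 12 mm deep and 108 mm across inside (drops loosely over the rim), on it an upright amber knob 22 mm across, 40 mm tall. Point: on the knob's axis, 25 mm above the disc's top, 40 mm above the skirt's lower edge; 28 mm above the rim once seated. z up along the knob.
- bar_mid (a point): centre of the top face of the balance bar, 150 mm up: flat aluminium, 420 x 20 x 12 mm, rocking like a seesaw on a pin 6 mm below this point on a fixed slim post (16 mm thick, 26 along the bar; foot 130 x 170). y runs along the bar, x level across it, z out of its top. Flush brass marks, the hanging places, at y = -160, -85, 0, 85, 160 mm; lips 8 mm high from 197 mm to each end.
- bar (a joint): lean of the balance bar in rad, 0 level, positive with its +y end up. A soft, damped spring (1.7 N m/rad) levels it: one frame alone leans it about 0.14 at an outer mark, 0.07 at an inner one; two frames on one side with none opposite lean it 0.21, too much.
- reel1_mid (a point): gunmetal baitcaster reel frame, 150 g, 65 mm tall, foot upwards: two upright round side plates (58 mm), outer faces 52 mm apart along x, 40 clear between, joined near the top by a web whose underside is 55 mm above their lower edges; steel foot 52 mm long along y on top. Open below and at both y ends. Point: centre, half-way up; z up. May be absent.
- reel2_mid (a point): another frame like reel1, same point and axes; may be absent. Set astride the bar (frame x across the bar) the web's underside rests on the bar's top, the point 22.5 mm below it. Grip from above across both plates (52 mm), best about 14 mm above the point.
- reel3_mid (a point): another reel frame just like reel1 and reel2, same point and axes; may be absent.
- reel4_mid (a point): another reel frame just like reel1 and reel2, same point and axes; may be absent.
- reel5_mid (a point): another reel frame just like reel1 and reel2, same point and axes; may be absent.
- oilcan: bystander, to be left where it is: tan plastic oil can, 125 mm tall plus spout; origin at its underside
- gear: bystander, to be left where it is: steel drive gear 70 mm across lying flat; origin at its underside
- knob1: bystander, to be left where it is: amber plastic spool knob, 34 mm across, 26 mm tall; origin at its underside
- knob2: bystander, to be left where it is: amber plastic spool knob, 34 mm across, 26 mm tall; origin at its underside
- driver: bystander, to be left where it is: a screwdriver lying behind the bar
- spool: bystander, to be left where it is: aluminium spool 56 mm across, 36 mm tall; origin at its underside
Things that resemble listed ones, but are neither listed nor needed, are in the scene too. What is shaped like the part that bears reel4_mid but orange or pink is not meant.

How it is judged:
By the outcome, as a careful person would: the job done as asked, in the order asked, and still so for the second after the job is handed in, with the robot touching nothing.
Of reel1, reel2, reel3, reel4, reel5 only 3 to 5 are there at a start; the rules pass over those that are not, and their reading is None.
At some moment in a run one of lid, reel1, reel2, reel3, reel4, reel5 may be knocked a few centimetres aside while the robot is not near it.
It also fails if it takes over 210 s, if anything falls off the work surface, if the arm or the gripper's body presses on something with over 40 N, if the wrist force passes 120 N, or if a joint passes its speed limit or range.

## Working session

There is one attempt and no reset: what is moved stays moved. The work goes in short steps, Python scripts to look and compute and a tool call to move; the robot and the scene stay as the last step left them, time stands still between calls to the robot, and variables do not carry over. Pictures are saved under pics/ and viewed, at most 14 in all, crops included, and the job is handed in when it is done.

Besides the shell and the picture viewer there is one more tool, called after ">>>" as name(argument=value, ...) on one line, values as JSON. drive_tool: Moves the arm, as the interface text tells. Its arguments: {"type":"object","properties":{"increments":{"type":"array","items":{"type":"object","properties":{"rx":{"type":"number"},"ry":{"type":"number"},"rz":{"type":"number"},"tx":{"type":"number"},"ty":{"type":"number"},"tz":{"type":"number"},"grip":{"type":"number"}}}}},"required":["increments"]}

```bash
mkdir -p pics; cat > h.py <<'E'
import numpy as np, cv2, json
from plant import sense, camera, sign_off
from scipy.spatial.transform import Rotation as Ro
def shot(n,f=None):
    c=camera(n)
    if f: cv2.imwrite('pics/'+f,cv2.cvtColor(c['img'],cv2.COLOR_RGB2BGR))
    c['R']=np.array(c['R']);c['t']=np.array(c['t']);return c
def ray(c,u,v):
    x,y=(u-c['cx'])/c['fx'],(v-c['cy'])/c['fy']
    p=np.array([x,y])
    q=p.copy()
    for _ in range(20): q=p/(1+c['k1']*(q@q))
    d=c['R'].T@np.array([q[0],q[1],1]); o=-c['R'].T@c['t']
    return o,d/np.linalg.norm(d)
def onz(c,u,v,z):
    o,d=ray(c,u,v); return o+d*(z-o[2])/d[2]
def proj(c,X):
    p=c['R']@np.array(X)+c['t']; s=p[:2]/p[2]; s=s*(1+c['k1']*(s@s))
    return np.array([c['fx']*s[0]+c['cx'],c['fy']*s[1]+c['cy']])
def st():
    s=sense(); print('t',round(s['time'],2),'p',np.round(s['position'],4),'r',np.round(s['ee_rot'],3),'w',round(s['gripper_width'],4),'j',np.round(s['joints'],2),'F',np.round(s['wrist_force'],1)); return s
E
python3 - <<'E'
from h import *
s=st()
for n in ('scene','top','wrist'):
    c=shot(n,n+'0.png'); print(n,'pos',np.round(-c['R'].T@c['t'],3),'fwd',np.round(c['R'][2],2),c['fx'],c['k1'])
E
```

```text
t 0.0 p [0.2835 0.5842 0.1993] r [-7.030e-01 -3.062e+00  3.000e-03] w 0.0855 j [-1.22  0.4   0.05  1.54 -0.02  1.21 -0.05] F [-1.   0.1 -0.4]
scene pos [1.286 0.471 0.924] fwd [-0.63 -0.39 -0.67] 508.1039625518878 0.04977206367282747
top pos [0.454 0.005 1.223] fwd [ 0.1  -0.01 -1.  ] 413.2042250633085 -0.08044047504808263
wrist pos [0.208 0.62  0.373] fwd [ 0.29 -0.14 -0.95] 324.26455928540156 -0.022632957834917096
```

View pics/scene0.png

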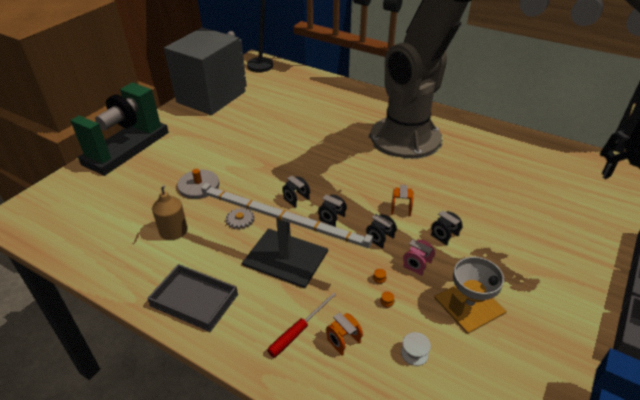

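View pics/top0.png

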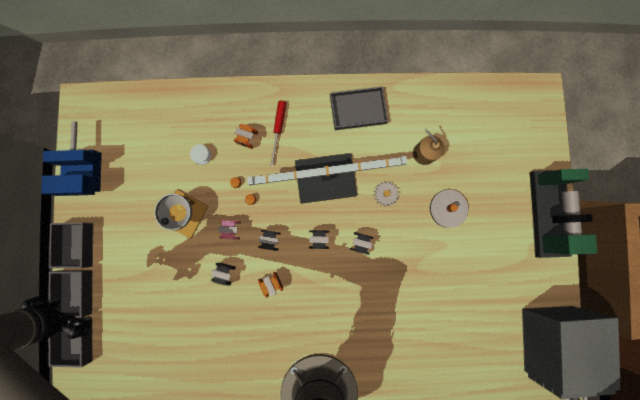

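Top view: gunmetal frames at (269,240), (319,239), (362,242), (223,273). Lookalikes are pink (229,229) and orange (270,285), (245,135), all excluded. Lid at (449,208), not the gear (387,193). Funnel (173,212), bar from (248,181) to (408,160). Checking this in one close crop.

```bash
python3 - <<'E'
from h import *
c=shot('top'); im=cv2.cvtColor(c['img'],cv2.COLOR_RGB2BGR)
cv2.imwrite('pics/crop1.png',cv2.resize(im[145:300,145:480],None,fx=2.38,fy=2.38,interpolation=cv2.INTER_CUBIC))
for n,(u,v),z in [('lid knob',(453,207),.055),('lid disc',(449,208),.015),('funnel',(173,212),.105),('barL',(248,181),.15),('barR',(408,160),.15),('barm',(328,170.5),.15)]+[('r',p,.065) for p in [(269,240),(319,239),(362,242),(223,273)]]:
    print(n,np.round(onz(c,u,v,z),3))
E
```

```text
lid knob [ 0.523 -0.396  0.055]
lid disc [ 0.523 -0.398  0.015]
funnel [0.525 0.387 0.105]
barL [0.599 0.173 0.15 ]
barR [ 0.645 -0.25   0.15 ]
barm [ 0.622 -0.037  0.15 ]
r [0.443 0.129 0.065]
r [ 0.443 -0.01   0.065]
r [ 0.431 -0.13   0.065]
r [0.355 0.259 0.065]
```

View pics/crop1.png

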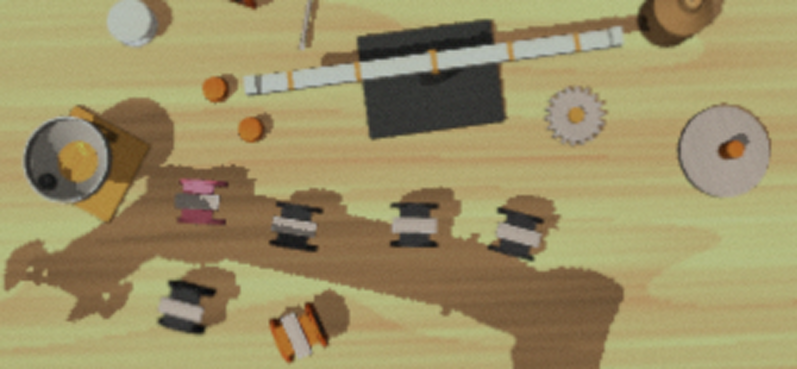

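Four real frames, confirmed by colour. First I hover between the base and the funnel to look into it, turning the tool so it closes along world x.

```bash
cat >> h.py <<'E'
def plan(X,yaw,n=''):
    s=sense(); R0=Ro.from_rotvec(s['ee_rot'])
    y=np.array([np.cos(yaw),np.sin(yaw),0]); z=np.array([0,0,-1.]); R1=Ro.from_matrix(np.c_[np.cross(y,z),y,z])
    t=R0.inv().apply(np.array(X)-s['position']); r=(R0.inv()*R1).as_rotvec()
    print(n,'t',np.round(t,4),'r',np.round(r,4))
E
python3 - <<'E'
from h import *
plan((.525,.30,.30),0)
E
```

```text
t [-0.3414 -0.1507 -0.1   ] r [-1.0000e-03  7.0000e-04  1.1192e+00]
```

>>> drive_tool(increments=[{"tx": 0, "ty": 0, "tz": -0.05, "rz": 0.14, "grip": 1}, {"tx": -0.04, "ty": -0.02, "tz": -0.1, "rz": 0.28, "grip": 1}, {"tx": -0.08, "ty": -0.04, "tz": -0.1, "rz": 0.42, "grip": 1}, {"tx": -0.13, "ty": -0.06, "tz": -0.1, "rz": 0.56, "grip": 1}, {"tx": -0.17, "ty": -0.08, "tz": -0.1, "rz": 0.7, "grip": 1}, {"tx": -0.21, "ty": -0.1, "tz": -0.1, "rz": 0.84, "grip": 1}, {"tx": -0.25, "ty": -0.12, "tz": -0.1, "rz": 0.98, "grip": 1}, {"tx": -0.29, "ty": -0.135, "tz": -0.1, "rz": 1.12, "grip": 1}, {"tx": -0.341, "ty": -0.151, "tz": -0.1, "rz": 1.12, "grip": 1}, {"tx": -0.341, "ty": -0.151, "tz": -0.1, "rz": 1.12, "grip": 1}])

```text
validation failed for argument at $.in...
```

```bash
python3 - <<'E'
from h import *
s=st()
c=shot('wrist','w1.png');print(np.round(-c['R'].T@c['t'],3),np.round(c['R'],2))
print(proj(c,(.525,.387,.105)))
plan((.523,-.396,.30),0); plan((.523,-.25,.30),0)
E
```

```text
t 0.2 p [0.2836 0.5844 0.1998] r [-7.030e-01 -3.062e+00  2.000e-03] w 0.0856 j [-1.22  0.4   0.05  1.54 -0.02  1.21 -0.05] F [ 1.  -0.   0.5]
[0.208 0.62  0.374] [[ 0.44  0.9  -0.  ]
 [ 0.85 -0.41  0.32]
 [ 0.29 -0.14 -0.95]]
[258.19211886 432.49272682]
 t [-0.6434 -0.7778 -0.0994] r [-7.0000e-04  6.0000e-04  1.1191e+00]
 t [-0.5796 -0.6464 -0.0995] r [-7.0000e-04  6.0000e-04  1.1191e+00]
```

View pics/w1.png

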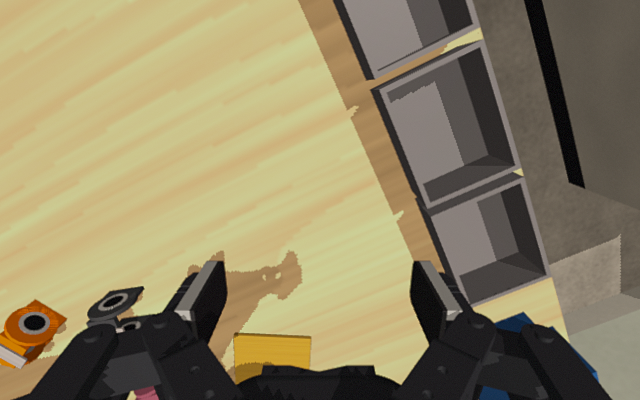

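The move was refused, so the arm hasn't left the start (the view shows the side bins and an orange frame). Retrying with every key filled in.

>>> drive_tool(increments=[{"tx": 0.0, "ty": 0.0, "tz": -0.05, "rx": 0.0, "ry": 0.0, "rz": 0.14, "grip": 1.0}, {"tx": -0.04, "ty": -0.02, "tz": -0.1, "rx": 0.0, "ry": 0.0, "rz": 0.28, "grip": 1.0}, {"tx": -0.08, "ty": -0.04, "tz": -0.1, "rx": 0.0, "ry": 0.0, "rz": 0.42, "grip": 1.0}, {"tx": -0.13, "ty": -0.06, "tz": -0.1, "rx": 0.0, "ry": 0.0, "rz": 0.56, "grip": 1.0}, {"tx": -0.17, "ty": -0.08, "tz": -0.1, "rx": 0.0, "ry": 0.0, "rz": 0.7, "grip": 1.0}, {"tx": -0.21, "ty": -0.1, "tz": -0.1, "rx": 0.0, "ry": 0.0, "rz": 0.84, "grip": 1.0}, {"tx": -0.25, "ty": -0.12, "tz": -0.1, "rx": 0.0, "ry": 0.0, "rz": 0.98, "grip": 1.0}, {"tx": -0.29, "ty": -0.135, "tz": -0.1, "rx": 0.0, "ry": 0.0, "rz": 1.12, "grip": 1.0}, {"tx": -0.341, "ty": -0.151, "tz": -0.1, "rx": 0.0, "ry": 0.0, "rz": 1.12, "grip": 1.0}, {"tx": -0.341, "ty": -0.151, "tz": -0.1, "rx": 0.0, "ry": 0.0, "rz": 1.12, "grip": 1.0}])

```text
time: 1.25
position: [0.5298, 0.2918, 0.3007]
ee_rot: [2.232, 2.203, -0.001]
wrist_force: [-0.1, -0.1, 0.7]
gripper_width: 0.0854
gripper_force: 0.0
```

```bash
python3 - <<'E'
from h import *
s=st()
c=shot('wrist','w2.png');print(np.round(-c['R'].T@c['t'],3))
print(proj(c,(.525,.387,.105)))
plan((.53,-.15,.30),0,'mid'); plan((.523,-.396,.2),0,'lid')
E
```

```text
t 1.25 p [0.5298 0.2918 0.3007] r [ 2.232e+00  2.203e+00 -1.000e-03] w 0.0854 j [-0.89  0.28  0.41  1.51 -0.1   1.37 -0.49] F [-0.1 -0.1  0.7]
[0.53  0.375 0.474]
[311.79972363  73.28513805]
mid t [-0.4451  0.0065  0.0014] r [ 0.0016  0.002  -0.0096]
lid t [-0.6909  0.0017  0.1019] r [ 0.0016  0.002  -0.0096]
```

View pics/w2.png

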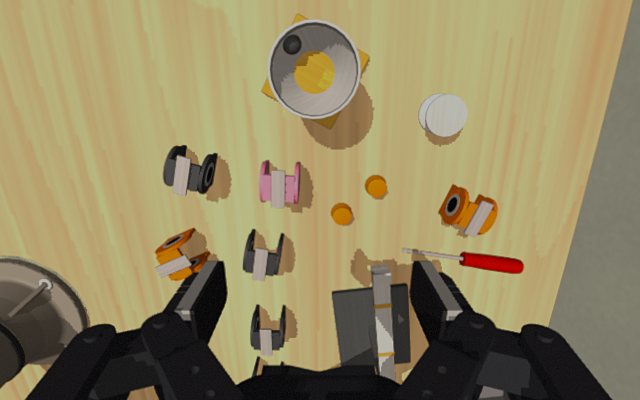

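The wrist view shows the funnel rim with centre about (314,69) and a dark round thing in its mouth at (291,44). The gunmetal frames are at (188,170), (262,255) and (268,330). I'll triangulate the rim centre and that dark spot.

```bash
cat >> h.py <<'E'
def tri(a):
    A=0;b=0
    for c,u,v in a:
        o,d=ray(c,u,v);P=np.eye(3)-np.outer(d,d);A=A+P;b=b+P@o
    return np.linalg.solve(A,b)
E
python3 - <<'E'
from h import *
w=shot('wrist');t=shot('top');s=shot('scene')
print('dark',tri([(w,291,44),(t,164.7,220.6)]),tri([(w,291,44),(t,164.7,220.6),(s,493,281)]))
print('rim c',onz(w,314.5,69.5,.105),onz(t,173,212,.105))
for e in [(268,69),(361,69),(314,20),(314,119)]: print(onz(w,*e,.105))
# rim via contour: tin light grey ellipse in wrist
hsv=cv2.cvtColor(w['img'],cv2.COLOR_RGB2HSV)
m=((hsv[...,1]<60)&(hsv[...,2]>60)).astype(np.uint8); m[:, :240]=0;m[:,385:]=0;m[140:]=0
k,_=cv2.findContours(m,cv2.RETR_EXTERNAL,cv2.CHAIN_APPROX_NONE);k=max(k,key=cv2.contourArea)
h=cv2.convexHull(k)[:,0];P=np.array([onz(w,*p,.105)[:2] for p in h.astype(float)])
(cx,cy),r=cv2.minEnclosingCircle(P.astype(np.float32));print('circ',cx,cy,r)
E
```

```text
dark [0.50100672 0.4220437  0.07389928] [0.50145868 0.42042821 0.07437492]
rim c [0.52507546 0.39446207 0.105     ] [0.52493961 0.38671811 0.105     ]
[0.47563195 0.39553034 0.105     ]
[0.57454932 0.39451084 0.105     ]
[0.5252061  0.44184697 0.105     ]
[0.52381739 0.34287826 0.105     ]
circ 0.5268982648849487 0.38935402035713196 0.050053030252456665
```

>>> drive_tool(increments=[{"tx": -0.04, "ty": 0.0, "tz": 0.0, "rx": 0.0, "ry": 0.0, "rz": -0.01, "grip": 1.0}, {"tx": -0.09, "ty": 0.0, "tz": 0.0, "rx": 0.0, "ry": 0.0, "rz": -0.01, "grip": 1.0}, {"tx": -0.14, "ty": 0.0, "tz": 0.0, "rx": 0.0, "ry": 0.0, "rz": -0.01, "grip": 1.0}, {"tx": -0.19, "ty": 0.0, "tz": 0.0, "rx": 0.0, "ry": 0.0, "rz": -0.01, "grip": 1.0}, {"tx": -0.24, "ty": 0.0, "tz": 0.0, "rx": 0.0, "ry": 0.0, "rz": -0.01, "grip": 1.0}, {"tx": -0.29, "ty": 0.0, "tz": 0.0, "rx": 0.0, "ry": 0.0, "rz": -0.01, "grip": 1.0}, {"tx": -0.34, "ty": 0.0, "tz": 0.0, "rx": 0.0, "ry": 0.0, "rz": -0.01, "grip": 1.0}, {"tx": -0.39, "ty": 0.0, "tz": 0.0, "rx": 0.0, "ry": 0.0, "rz": -0.01, "grip": 1.0}, {"tx": -0.44, "ty": 0.0, "tz": 0.0, "rx": 0.0, "ry": 0.0, "rz": -0.01, "grip": 1.0}, {"tx": -0.49, "ty": 0.0, "tz": 0.0, "rx": 0.0, "ry": 0.0, "rz": -0.01, "grip": 1.0}])

```text
time: 2.45
position: [0.5247, -0.189, 0.3006]
ee_rot: [-2.206, -2.237, -0.003]
wrist_force: [1.1, -0.2, 0.1]
gripper_width: 0.0857
gripper_force: 0.0
```

The dark spot sits 31 mm below rim height on the cone wall, so it won't obstruct the lid. The rim fit gives r = 50.05 mm, matching the 50 mm given. Next I refine the lid from two views.

```bash
cat >> h.py <<'E'
def amber(c,u,v,rad=16):
    hsv=cv2.cvtColor(c['img'],cv2.COLOR_RGB2HSV);m=((hsv[...,0]<20)&(hsv[...,1]>170)&(hsv[...,2]>110)).astype(np.uint8)
    q=np.zeros_like(m);cv2.circle(q,(int(u),int(v)),rad,1,-1);m&=q
    p=np.argwhere(m);return p[:,1].mean(),p[:,0].mean(),len(p),p[:,1].min(),p[:,1].max(),p[:,0].min(),p[:,0].max()
def grey(c,u,v,rad,z,smax=70,vmin=90):
    hsv=cv2.cvtColor(c['img'],cv2.COLOR_RGB2HSV);m=((hsv[...,1]<smax)&(hsv[...,2]>vmin)).astype(np.uint8)
    q=np.zeros_like(m);cv2.circle(q,(int(u),int(v)),rad,1,-1);m&=q
    k,_=cv2.findContours(m,cv2.RETR_EXTERNAL,cv2.CHAIN_APPROX_NONE);k=max(k,key=cv2.contourArea)
    P=np.array([onz(c,*p,z)[:2] for p in cv2.convexHull(k)[:,0].astype(float)])
    return cv2.minEnclosingCircle(P.astype(np.float32))
E
python3 - <<'E'
from h import *
t=shot('top');s=shot('scene')
a=amber(t,453,207);b=amber(s,197,175);print(a,b)
print('knob tri',tri([(t,*a[:2]),(s,*b[:2])]), onz(t,*a[:2],.045))
print('disc top',grey(t,449,208,26,.015)); print('disc scene',grey(s,198,183,30,.015))
plan((.523,-.396,.2),0)
E
```

```text
h.py:35: RuntimeWarning: Mean of empty slice.
  p=np.argwhere(m);return p[:,1].mean(),p[:,0].mean(),len(p),p[:,1].min(),p[:,1].max(),p[:,0].min(),p[:,0].max()
  ret = ret.dtype.type(ret / rcount)
Traceback (most recent call last):
  File "h.py", line 35, in amber
    p=np.argwhere(m);return p[:,1].mean(),p[:,0].mean(),len(p),p[:,1].min(),p[:,1].max(),p[:,0].min(),p[:,0].max()
                                                               ~~~~~~~~~~^^
ValueError: zero-size array to reduction operation minimum which has no identity
```

```bash
python3 - <<'E'
from h import *
t=shot('top');s=shot('scene')
cv2.imwrite('pics/pair.png',cv2.cvtColor(np.hstack([t['img'][100:300,300:560],s['img'][120:320,100:400]]),cv2.COLOR_RGB2BGR))
E
```

```text
(no output)
```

View pics/pair.png

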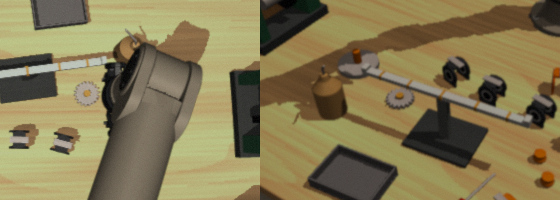

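The arm hides the lid from the top camera. The scene camera still has its knob at (197,175), unmoved. I'll hover over it and look with the wrist camera.

>>> drive_tool(increments=[{"tx": -0.04, "ty": 0.0, "tz": 0.02, "rx": 0.0, "ry": 0.0, "rz": 0.0, "grip": 1.0}, {"tx": -0.08, "ty": 0.0, "tz": 0.04, "rx": 0.0, "ry": 0.0, "rz": 0.0, "grip": 1.0}, {"tx": -0.12, "ty": 0.0, "tz": 0.06, "rx": 0.0, "ry": 0.0, "rz": 0.0, "grip": 1.0}, {"tx": -0.16, "ty": 0.0, "tz": 0.09, "rx": 0.0, "ry": 0.0, "rz": 0.0, "grip": 1.0}, {"tx": -0.19, "ty": 0.0, "tz": 0.12, "rx": 0.0, "ry": 0.0, "rz": 0.0, "grip": 1.0}, {"tx": -0.207, "ty": 0.0, "tz": 0.14, "rx": 0.0, "ry": 0.0, "rz": 0.0, "grip": 1.0}, {"tx": -0.207, "ty": 0.0, "tz": 0.14, "rx": 0.0, "ry": 0.0, "rz": 0.0, "grip": 1.0}, {"tx": -0.207, "ty": 0.0, "tz": 0.14, "rx": 0.0, "ry": 0.0, "rz": 0.0, "grip": 1.0}, {"tx": -0.207, "ty": 0.0, "tz": 0.14, "rx": 0.0, "ry": 0.0, "rz": 0.0, "grip": 1.0}, {"tx": -0.207, "ty": 0.0, "tz": 0.14, "rx": 0.0, "ry": 0.0, "rz": 0.0, "grip": 1.0}])

```text
time: 3.65
position: [0.528, -0.3952, 0.1619]
ee_rot: [2.206, 2.234, 0.003]
wrist_force: [0.8, -0.1, 0.9]
gripper_width: 0.0854
gripper_force: 0.0
```

```bash
python3 - <<'E'
from h import *
st()
c=shot('wrist','w3.png')
print(proj(c,(.523,-.396,.055)),proj(c,(.523,-.396,.015)))
E
```

```text
t 3.65 p [ 0.528  -0.3952  0.1619] r [2.206 2.234 0.003] w 0.0854 j [ 0.1   0.53  0.7   1.57 -0.36  1.17  0.88] F [ 0.8 -0.1  0.9]
[312.5273815  183.72008817] [313.04260222 172.56865534]
```

View pics/w3.png

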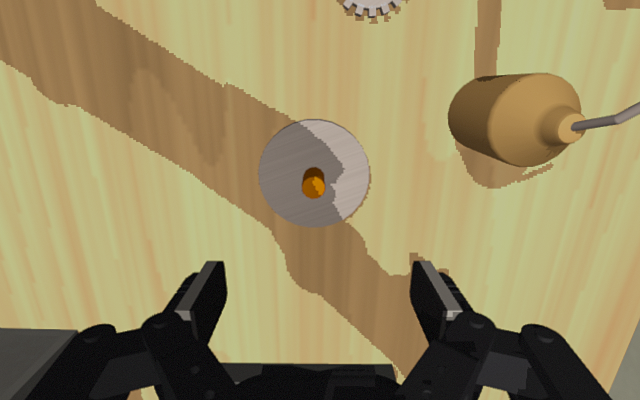

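The lid is in full view: disc centre (314.5,173), knob top (313.5,187), oil can off to the right.

```bash
python3 - <<'E'
from h import *
c=shot('wrist')
print(onz(c,314.5,173,.015),onz(c,313.5,187,.055),[onz(c,*e,.015)[:2] for e in [(258,173),(371,173),(314,118),(314,228)]])
m=grey(c,314,173,62,.015,smax=75,vmin=50);print(m)
x,y=m[0]
plan((x,y,.022),0,'fit')
E
```

```text
[ 0.52407499 -0.39679863  0.015     ] [ 0.52349586 -0.39943504  0.055     ] [array([ 0.46649077, -0.39737134]), array([ 0.58169976, -0.39619057]), array([ 0.52317969, -0.34204986]), array([ 0.52399127, -0.4580195 ])]
((0.5237806439399719, -0.39930129051208496), 0.05724285915493965)
fit t [-0.0033 -0.0038  0.1396] r [0.0021 0.0001 0.011 ]
```

Lid at (0.524, -0.399), radius fit 57.2 mm against 57 expected. Descend, close, lift.

>>> drive_tool(increments=[{"tx": -0.003, "ty": -0.004, "tz": 0.02, "rx": 0.0, "ry": 0.0, "rz": 0.01, "grip": 1.0}, {"tx": -0.003, "ty": -0.004, "tz": 0.06, "rx": 0.0, "ry": 0.0, "rz": 0.01, "grip": 0.8}, {"tx": -0.003, "ty": -0.004, "tz": 0.1, "rx": 0.0, "ry": 0.0, "rz": 0.01, "grip": 0.7}, {"tx": -0.003, "ty": -0.004, "tz": 0.125, "rx": 0.0, "ry": 0.0, "rz": 0.01, "grip": 0.6}, {"tx": -0.003, "ty": -0.004, "tz": 0.14, "rx": 0.0, "ry": 0.0, "rz": 0.01, "grip": 0.6}, {"tx": -0.003, "ty": -0.004, "tz": 0.14, "rx": 0.0, "ry": 0.0, "rz": 0.01, "grip": 0.6}, {"tx": -0.003, "ty": -0.004, "tz": 0.14, "rx": 0.0, "ry": 0.0, "rz": 0.01, "grip": 0.3}, {"tx": -0.003, "ty": -0.004, "tz": 0.14, "rx": 0.0, "ry": 0.0, "rz": 0.01, "grip": 0.0}, {"tx": -0.003, "ty": -0.004, "tz": 0.14, "rx": 0.0, "ry": 0.0, "rz": 0.01, "grip": 0.0}, {"tx": -0.003, "ty": -0.004, "tz": 0.14, "rx": 0.0, "ry": 0.0, "rz": 0.01, "grip": 0.0}])

```text
time: 4.75
position: [0.5227, -0.403, 0.0242]
ee_rot: [2.22, 2.215, -0.0]
wrist_force: [-3.5, -0.8, 11.9]
gripper_width: 0.0004
gripper_force: 6.2
```

The grip closed empty. Looking before doing anything else.

```bash
python3 - <<'E'
from h import *
st()
w=shot('wrist');s=shot('scene')
cv2.imwrite('pics/pair2.png',cv2.cvtColor(np.vstack([w['img'][60:400,100:540],cv2.resize(s['img'][130:250,140:285],(440,260))]),cv2.COLOR_RGB2BGR))
E
```

```text
t 4.75 p [ 0.5227 -0.403   0.0242] r [ 2.22   2.215 -0.   ] w 0.0004 j [ 0.16  0.67  0.62  1.69 -0.47  0.93  0.96] F [-3.5 -0.8 11.9]
```

View pics/pair2.png

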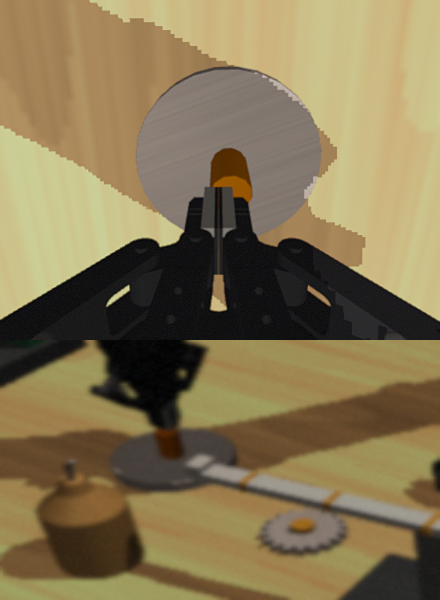

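The fingers closed just -y of the knob, which squeezed out towards +y. I'll open, rise and re-measure.

>>> drive_tool(increments=[{"tx": 0.0, "ty": 0.0, "tz": -0.01, "rx": 0.0, "ry": 0.0, "rz": 0.0, "grip": 0.0}, {"tx": 0.0, "ty": 0.0, "tz": -0.04, "rx": 0.0, "ry": 0.0, "rz": 0.0, "grip": 0.0}, {"tx": 0.0, "ty": 0.0, "tz": -0.09, "rx": 0.0, "ry": 0.0, "rz": 0.0, "grip": 0.5}, {"tx": 0.0, "ty": 0.0, "tz": -0.13, "rx": 0.0, "ry": 0.0, "rz": 0.0, "grip": 1.0}, {"tx": 0.0, "ty": 0.0, "tz": -0.13, "rx": 0.0, "ry": 0.0, "rz": 0.0, "grip": 1.0}, {"tx": 0.0, "ty": 0.0, "tz": -0.13, "rx": 0.0, "ry": 0.0, "rz": 0.0, "grip": 1.0}, {"tx": 0.0, "ty": 0.0, "tz": -0.13, "rx": 0.0, "ry": 0.0, "rz": 0.0, "grip": 1.0}, {"tx": 0.0, "ty": 0.0, "tz": -0.13, "rx": 0.0, "ry": 0.0, "rz": 0.0, "grip": 1.0}, {"tx": 0.0, "ty": 0.0, "tz": -0.13, "rx": 0.0, "ry": 0.0, "rz": 0.0, "grip": 1.0}, {"tx": 0.0, "ty": 0.0, "tz": -0.13, "rx": 0.0, "ry": 0.0, "rz": 0.0, "grip": 1.0}])

```text
time: 5.85
position: [0.5217, -0.3996, 0.1495]
ee_rot: [-2.221, -2.219, 0.001]
wrist_force: [-0.3, -0.4, 0.3]
gripper_width: 0.0856
gripper_force: 0.0
```

```bash
cat >> h.py <<'E'
def amber2(c,u,v,rad=16):
    hsv=cv2.cvtColor(c['img'],cv2.COLOR_RGB2HSV);m=((hsv[...,0]<22)&(hsv[...,1]>190)&(hsv[...,2]>60)).astype(np.uint8)
    q=np.zeros_like(m);cv2.circle(q,(int(u),int(v)),rad,1,-1);m&=q
    p=np.argwhere(m);return p[:,1].mean(),p[:,0].mean(),len(p),p[:,1].min(),p[:,1].max(),p[:,0].min(),p[:,0].max()
E
python3 - <<'E'
from h import *
st()
c=shot('wrist','w4.png');s=shot('scene')
print(proj(c,(.524,-.398,.055)))
m=grey(c,314,160,90,.015,smax=75,vmin=50);print(m)
a=amber2(c,314,170,60);b=amber2(s,197,175,18);print(a,b,tri([(c,*a[:2]),(s,*b[:2])]))
E
```

```text
t 5.85 p [ 0.5217 -0.3996  0.1495] r [-2.221e+00 -2.219e+00  1.000e-03] w 0.0856 j [ 0.11  0.54  0.7   1.59 -0.37  1.15  0.89] F [-0.3 -0.4  0.3]
[321.14301658 185.26080532]
((0.5290467143058777, -0.3990955650806427), 0.057167187333106995)
(np.float64(326.2674418604651), np.float64(182.16943521594683), 602, np.int64(315), np.int64(338), np.int64(166), np.int64(197)) (np.float64(193.97222222222223), np.float64(172.52777777777777), 36, np.int64(191), np.int64(197), np.int64(170), np.int64(175)) [ 0.52991279 -0.39816889  0.05149767]
```

View pics/w4.png

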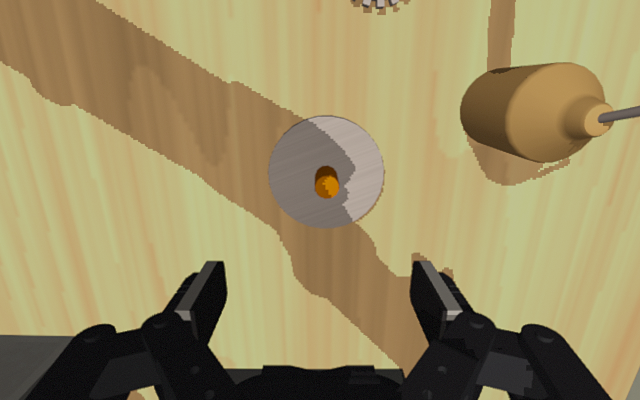

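```bash
python3 - <<'E'
from h import *
s=sense();c=shot('wrist')
p=np.array(s['position']);R=Ro.from_rotvec(s['ee_rot'])
for d in (-.019,0,.01): print('tool z',d,proj(c,p+R.apply([0,0,d])))
for d in (-.06,-.04): print(proj(c,p+R.apply([0,.045,d])))
print('cam in tool',R.inv().apply(-c['R'].T@c['t']-p), (R.inv().as_matrix()@c['R'].T).round(3))
E
```

```text
tool z -0.019 [318.65666179 249.37104571]
tool z 0 [318.59325501 234.05445532]
tool z 0.01 [318.56441909 227.09210243]
[426.96620853 295.95165183]
[413.65668789 270.25043374]
cam in tool [ 0.08236277 -0.00030642 -0.17381935] [[-0.001 -0.946 -0.323]
 [ 1.    -0.001 -0.   ]
 [-0.    -0.323  0.946]]
```

The lid barely moved, and in the scene crop the shut fingertips rest on top of the knob with TCP z = 0.024. They look about 30 mm shorter than the reported TCP. I'll shut the fingers here and measure the tip directly in two views.

>>> drive_tool(increments=[{"tx": 0.0, "ty": 0.0, "tz": 0.0, "rx": 0.0, "ry": 0.0, "rz": 0.0, "grip": 0.0}, {"tx": 0.0, "ty": 0.0, "tz": 0.0, "rx": 0.0, "ry": 0.0, "rz": 0.0, "grip": 0.0}, {"tx": 0.0, "ty": 0.0, "tz": 0.0, "rx": 0.0, "ry": 0.0, "rz": 0.0, "grip": 0.0}, {"tx": 0.0, "ty": 0.0, "tz": 0.0, "rx": 0.0, "ry": 0.0, "rz": 0.0, "grip": 0.0}, {"tx": 0.0, "ty": 0.0, "tz": 0.0, "rx": 0.0, "ry": 0.0, "rz": 0.0, "grip": 0.0}, {"tx": 0.0, "ty": 0.0, "tz": 0.0, "rx": 0.0, "ry": 0.0, "rz": 0.0, "grip": 0.0}, {"tx": 0.0, "ty": 0.0, "tz": 0.0, "rx": 0.0, "ry": 0.0, "rz": 0.0, "grip": 0.0}, {"tx": 0.0, "ty": 0.0, "tz": 0.0, "rx": 0.0, "ry": 0.0, "rz": 0.0, "grip": 0.0}, {"tx": 0.0, "ty": 0.0, "tz": 0.0, "rx": 0.0, "ry": 0.0, "rz": 0.0, "grip": 0.0}, {"tx": 0.0, "ty": 0.0, "tz": 0.0, "rx": 0.0, "ry": 0.0, "rz": 0.0, "grip": 0.0}])

```text
time: 7.0
position: [0.5221, -0.3999, 0.1504]
ee_rot: [2.222, 2.22, 0.0]
wrist_force: [0.7, 0.2, -0.6]
gripper_width: -0.0002
gripper_force: 0.0
```

```bash
python3 - <<'E'
from h import *
s=st();w=shot('wrist');c=shot('scene')
p=np.array(s['position'])
u,v=proj(c,p).round().astype(int);print('TCP in scene',proj(c,p),'in wrist',proj(w,p),proj(w,p+[0,.011,0]),proj(w,p+[0,.011,.03]),'scene +30mm',proj(c,p+[0,0,.03]))
A=cv2.resize(c['img'][v-50:v+30,u-40:u+40],(480,480),interpolation=cv2.INTER_CUBIC); B=cv2.resize(w['img'][200:280,278:358],(320,320)); B=np.vstack([B,np.zeros((160,320,3),np.uint8)])
print('crop origin',u-40,v-50)
cv2.imwrite('pics/tip.png',cv2.cvtColor(np.hstack([A,B]),cv2.COLOR_RGB2BGR))
E
```

```text
t 7.0 p [ 0.5221 -0.3999  0.1504] r [2.222 2.22  0.   ] w -0.0002 j [ 0.11  0.54  0.7   1.59 -0.37  1.15  0.89] F [ 0.7  0.2 -0.6]
TCP in scene [189.89782153 141.32072417] in wrist [318.55557197 234.02424702] [318.53572868 216.73583912] [318.64108333 239.96619792] scene +30mm [187.82340944 131.74343441]
crop origin 150 91
```

View pics/tip.png

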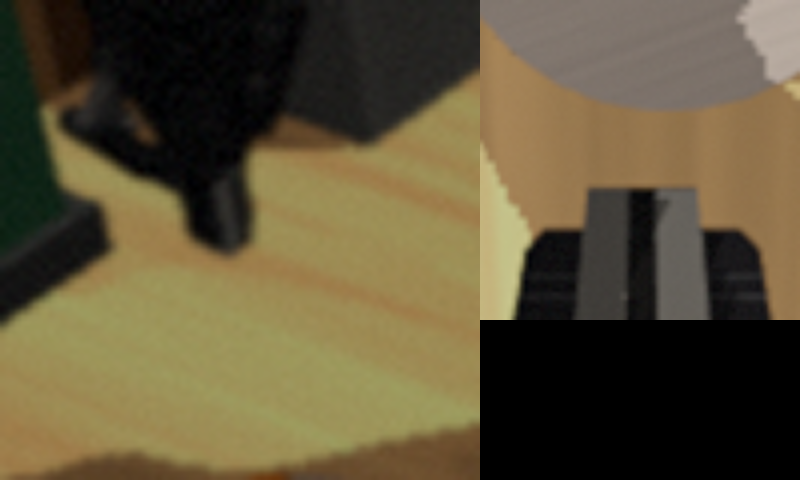

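The scene view shows the shut tip at (187.5,132.7), but the reported TCP projects to (189.9,141.3). The wrist view shows the tip edge at row 246.7. Triangulating now.

```bash
python3 - <<'E'
from h import *
s=sense();w=shot('wrist');c=shot('scene');p=np.array(s['position'])
for q in [(187.5,132.7),(186,132),(189,132.5)]:
    print('tip rel TCP mm',(tri([(w,318.5,246.7),(c,*q)])-p)*1000)
# knob top now
a=amber2(w,322,185,40);print(a)
plan((.5295,-.3985,.15),0)
E
```

```text
tip rel TCP mm [ 1.37936522  3.37516589 27.90166598]
tip rel TCP mm [ 2.38500166  2.21105573 29.45657295]
tip rel TCP mm [ 0.5467116   5.91742477 29.58943428]
(np.float64(325.6275167785235), np.float64(181.45805369127515), 596, np.int64(315), np.int64(337), np.int64(166), np.int64(196))
 t [0.0014 0.0074 0.0004] r [ 0.0001 -0.0001 -0.0009]
```

Two views and the contact agree: the real fingertips sit about 29 mm above the reported TCP. I'll correct for that by commanding 30 mm lower, opening first and then descending to a reported z of about -0.006.

>>> drive_tool(increments=[{"tx": 0.005, "ty": 0.007, "tz": 0.0, "rx": 0.0, "ry": 0.0, "rz": 0.0, "grip": 0.7}, {"tx": 0.005, "ty": 0.007, "tz": 0.0, "rx": 0.0, "ry": 0.0, "rz": 0.0, "grip": 0.7}, {"tx": 0.005, "ty": 0.007, "tz": 0.03, "rx": 0.0, "ry": 0.0, "rz": 0.0, "grip": 0.7}, {"tx": 0.005, "ty": 0.007, "tz": 0.07, "rx": 0.0, "ry": 0.0, "rz": 0.0, "grip": 0.7}, {"tx": 0.005, "ty": 0.007, "tz": 0.1, "rx": 0.0, "ry": 0.0, "rz": 0.0, "grip": 0.7}, {"tx": 0.005, "ty": 0.007, "tz": 0.12, "rx": 0.0, "ry": 0.0, "rz": 0.0, "grip": 0.7}, {"tx": 0.005, "ty": 0.007, "tz": 0.135, "rx": 0.0, "ry": 0.0, "rz": 0.0, "grip": 0.7}, {"tx": 0.005, "ty": 0.007, "tz": 0.145, "rx": 0.0, "ry": 0.0, "rz": 0.0, "grip": 0.7}, {"tx": 0.005, "ty": 0.007, "tz": 0.152, "rx": 0.0, "ry": 0.0, "rz": 0.0, "grip": 0.7}, {"tx": 0.005, "ty": 0.007, "tz": 0.155, "rx": 0.0, "ry": 0.0, "rz": 0.0, "grip": 0.7}])

```text
time: 8.2
position: [0.5294, -0.3951, -0.0047]
ee_rot: [2.222, 2.22, 0.0]
wrist_force: [0.8, 0.1, -0.3]
gripper_width: 0.0599
gripper_force: 0.0
```

>>> drive_tool(increments=[{"tx": 0.0, "ty": 0.0, "tz": 0.0, "rx": 0.0, "ry": 0.0, "rz": 0.0, "grip": 0.5}, {"tx": 0.0, "ty": 0.0, "tz": 0.0, "rx": 0.0, "ry": 0.0, "rz": 0.0, "grip": 0.35}, {"tx": 0.0, "ty": 0.0, "tz": 0.0, "rx": 0.0, "ry": 0.0, "rz": 0.0, "grip": 0.2}, {"tx": 0.0, "ty": 0.0, "tz": 0.0, "rx": 0.0, "ry": 0.0, "rz": 0.0, "grip": 0.0}, {"tx": 0.0, "ty": 0.0, "tz": 0.0, "rx": 0.0, "ry": 0.0, "rz": 0.0, "grip": 0.0}, {"tx": 0.0, "ty": 0.0, "tz": 0.0, "rx": 0.0, "ry": 0.0, "rz": 0.0, "grip": 0.0}, {"tx": 0.0, "ty": 0.0, "tz": 0.0, "rx": 0.0, "ry": 0.0, "rz": 0.0, "grip": 0.0}, {"tx": 0.0, "ty": 0.0, "tz": -0.01, "rx": 0.0, "ry": 0.0, "rz": 0.0, "grip": 0.0}, {"tx": 0.0, "ty": 0.0, "tz": -0.03, "rx": 0.0, "ry": 0.0, "rz": 0.0, "grip": 0.0}, {"tx": 0.0, "ty": 0.0, "tz": -0.03, "rx": 0.0, "ry": 0.0, "rz": 0.0, "grip": 0.0}])

```text
time: 9.2
position: [0.5303, -0.3963, 0.0277]
ee_rot: [2.22, 2.217, 0.001]
wrist_force: [-0.7, -1.2, -1.7]
gripper_width: 0.0205
gripper_force: 58.8
```

Gripped: width 20.5 mm, 59 N. Lift and carry high across to the funnel.

>>> drive_tool(increments=[{"tx": 0.0, "ty": 0.0, "tz": -0.03, "rx": 0.0, "ry": 0.0, "rz": 0.0, "grip": 0.0}, {"tx": 0.0, "ty": 0.0, "tz": -0.07, "rx": 0.0, "ry": 0.0, "rz": 0.0, "grip": 0.0}, {"tx": 0.01, "ty": 0.0, "tz": -0.11, "rx": 0.0, "ry": 0.0, "rz": 0.0, "grip": 0.0}, {"tx": 0.04, "ty": 0.0, "tz": -0.15, "rx": 0.0, "ry": 0.0, "rz": 0.0, "grip": 0.0}, {"tx": 0.08, "ty": 0.0, "tz": -0.175, "rx": 0.0, "ry": 0.0, "rz": 0.0, "grip": 0.0}, {"tx": 0.12, "ty": 0.0, "tz": -0.175, "rx": 0.0, "ry": 0.0, "rz": 0.0, "grip": 0.0}, {"tx": 0.16, "ty": 0.0, "tz": -0.175, "rx": 0.0, "ry": 0.0, "rz": 0.0, "grip": 0.0}, {"tx": 0.2, "ty": 0.0, "tz": -0.175, "rx": 0.0, "ry": 0.0, "rz": 0.0, "grip": 0.0}, {"tx": 0.24, "ty": 0.0, "tz": -0.175, "rx": 0.0, "ry": 0.0, "rz": 0.0, "grip": 0.0}, {"tx": 0.28, "ty": 0.0, "tz": -0.175, "rx": 0.0, "ry": 0.0, "rz": 0.0, "grip": 0.0}])

```text
time: 10.2
position: [0.5286, -0.1131, 0.1996]
ee_rot: [-2.222, -2.22, 0.0]
wrist_force: [0.0, 0.4, -1.3]
gripper_width: 0.0203
gripper_force: 58.9
```

>>> drive_tool(increments=[{"tx": 0.04, "ty": 0.0, "tz": 0.0, "rx": 0.0, "ry": 0.0, "rz": 0.0, "grip": 0.0}, {"tx": 0.08, "ty": 0.0, "tz": 0.0, "rx": 0.0, "ry": 0.0, "rz": 0.0, "grip": 0.0}, {"tx": 0.12, "ty": 0.0, "tz": 0.0, "rx": 0.0, "ry": 0.0, "rz": 0.0, "grip": 0.0}, {"tx": 0.16, "ty": 0.0, "tz": 0.0, "rx": 0.0, "ry": 0.0, "rz": 0.0, "grip": 0.0}, {"tx": 0.2, "ty": 0.0, "tz": 0.0, "rx": 0.0, "ry": 0.0, "rz": 0.0, "grip": 0.0}, {"tx": 0.24, "ty": 0.0, "tz": 0.0, "rx": 0.0, "ry": 0.0, "rz": 0.0, "grip": 0.0}, {"tx": 0.28, "ty": 0.0, "tz": 0.0, "rx": 0.0, "ry": 0.0, "rz": 0.0, "grip": 0.0}, {"tx": 0.32, "ty": 0.0, "tz": 0.0, "rx": 0.0, "ry": 0.0, "rz": 0.0, "grip": 0.0}, {"tx": 0.36, "ty": 0.0, "tz": 0.0, "rx": 0.0, "ry": 0.0, "rz": 0.0, "grip": 0.0}, {"tx": 0.38, "ty": 0.0, "tz": 0.0, "rx": 0.0, "ry": 0.0, "rz": 0.0, "grip": 0.0}])

```text
time: 11.2
position: [0.5281, 0.27, 0.1992]
ee_rot: [-2.215, -2.225, 0.0]
wrist_force: [-0.0, 0.4, -1.7]
gripper_width: 0.0205
gripper_force: 58.9
```

```bash
python3 - <<'E'
from h import *
s=st();w=shot('wrist','w5.png');p=np.array(s['position'])
rc=proj(w,(.526,.389,.105));lc=proj(w,(p[0],p[1],p[2]+.02));print(rc,lc)
vis=w['img'].copy()
for X,r,z in [((.526,.390),.05,.105),((p[0],p[1]),.057,p[2]+.02)]:
    pts=np.array([proj(w,(X[0]+r*np.cos(a),X[1]+r*np.sin(a),z)) for a in np.linspace(0,2*np.pi,60)])
    cv2.polylines(vis,[pts.astype(np.int32)],True,(255,0,0),1)
cv2.imwrite('pics/w5.png',cv2.cvtColor(vis,cv2.COLOR_RGB2BGR))
E
```

```text
t 11.2 p [0.5281 0.27   0.1992] r [-2.215 -2.225  0.   ] w 0.0205 j [-0.96  0.33  0.53  1.69 -0.18  1.17 -0.38] F [-0.   0.4 -1.7]
[316.45289403  35.44449966] [318.53283869 250.10057349]
```

View pics/w5.png

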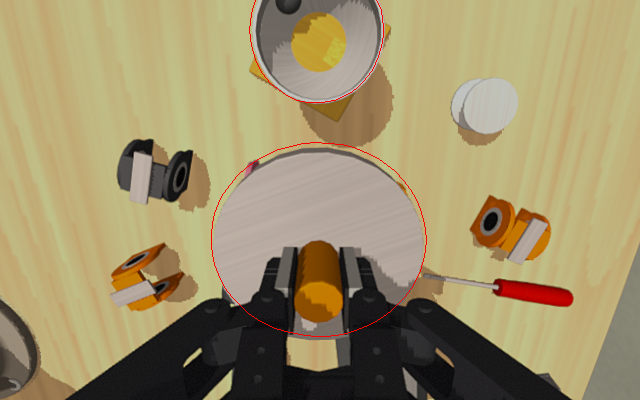

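The drawn rim circle matches the funnel at (318,35). The held lid sits about 3 mm to -y of the TCP, which agrees with the pick. Computing the shift over the rim.

```bash
python3 - <<'E'
from h import *
plan((.5268,.393,.125),0)
E
```

```text
t [ 0.1202 -0.0002  0.0744] r [-0.0014 -0.0026  0.0073]
```

>>> drive_tool(increments=[{"tx": 0.03, "ty": 0.0, "tz": 0.0, "rx": 0.0, "ry": 0.0, "rz": 0.002, "grip": 0.0}, {"tx": 0.06, "ty": 0.0, "tz": 0.0, "rx": 0.0, "ry": 0.0, "rz": 0.004, "grip": 0.0}, {"tx": 0.09, "ty": 0.0, "tz": 0.0, "rx": 0.0, "ry": 0.0, "rz": 0.006, "grip": 0.0}, {"tx": 0.11, "ty": 0.0, "tz": 0.0, "rx": 0.0, "ry": 0.0, "rz": 0.007, "grip": 0.0}, {"tx": 0.12, "ty": 0.0, "tz": 0.0, "rx": 0.0, "ry": 0.0, "rz": 0.007, "grip": 0.0}, {"tx": 0.12, "ty": 0.0, "tz": 0.02, "rx": 0.0, "ry": 0.0, "rz": 0.007, "grip": 0.0}, {"tx": 0.12, "ty": 0.0, "tz": 0.04, "rx": 0.0, "ry": 0.0, "rz": 0.007, "grip": 0.0}, {"tx": 0.12, "ty": 0.0, "tz": 0.06, "rx": 0.0, "ry": 0.0, "rz": 0.007, "grip": 0.0}, {"tx": 0.12, "ty": 0.0, "tz": 0.075, "rx": 0.0, "ry": 0.0, "rz": 0.007, "grip": 0.0}, {"tx": 0.12, "ty": 0.0, "tz": 0.075, "rx": 0.0, "ry": 0.0, "rz": 0.007, "grip": 0.0}])

```text
time: 12.25
position: [0.5286, 0.3828, 0.123]
ee_rot: [2.232, 2.211, -0.008]
wrist_force: [-1.2, 0.5, -1.2]
gripper_width: 0.0199
gripper_force: 58.9
```

```bash
python3 - <<'E'
from h import *
s=st();w=shot('wrist')
p=np.array(s['position'])
lc=proj(w,(p[0],p[1]-.003,p[2]+.02))
print('lid wrist',grey(w,*lc,125,p[2]+.02,smax=60,vmin=60),'p',p)
plan((.5268,.393,.088),0)
E
```

```text
t 12.25 p [0.5286 0.3828 0.123 ] r [ 2.232  2.211 -0.008] w 0.0199 j [-1.03  0.51  0.47  1.62 -0.25  1.08 -0.5 ] F [-1.2  0.5 -1.2]
lid wrist ((0.5279285311698914, 0.38596951961517334), 0.060095224529504776) p [0.5286291  0.38280729 0.12295206]
 t [ 0.0093 -0.0028  0.0366] r [-0.0014  0.0018 -0.0091]
```

Still 9 mm short in y. Correcting before lowering.

>>> drive_tool(increments=[{"tx": 0.004, "ty": -0.001, "tz": 0.0, "rx": 0.0, "ry": 0.0, "rz": -0.005, "grip": 0.0}, {"tx": 0.009, "ty": -0.002, "tz": 0.0, "rx": 0.0, "ry": 0.0, "rz": -0.009, "grip": 0.0}, {"tx": 0.009, "ty": -0.002, "tz": 0.0, "rx": 0.0, "ry": 0.0, "rz": -0.009, "grip": 0.0}, {"tx": 0.009, "ty": -0.002, "tz": 0.0, "rx": 0.0, "ry": 0.0, "rz": -0.009, "grip": 0.0}, {"tx": 0.009, "ty": -0.002, "tz": 0.0, "rx": 0.0, "ry": 0.0, "rz": -0.009, "grip": 0.0}, {"tx": 0.009, "ty": -0.002, "tz": 0.0, "rx": 0.0, "ry": 0.0, "rz": -0.009, "grip": 0.0}, {"tx": 0.009, "ty": -0.002, "tz": 0.0, "rx": 0.0, "ry": 0.0, "rz": -0.009, "grip": 0.0}, {"tx": 0.009, "ty": -0.002, "tz": 0.0, "rx": 0.0, "ry": 0.0, "rz": -0.009, "grip": 0.0}, {"tx": 0.009, "ty": -0.002, "tz": 0.0, "rx": 0.0, "ry": 0.0, "rz": -0.009, "grip": 0.0}, {"tx": 0.009, "ty": -0.002, "tz": 0.0, "rx": 0.0, "ry": 0.0, "rz": -0.009, "grip": 0.0}])

```text
time: 13.3
position: [0.5279, 0.3941, 0.1254]
ee_rot: [-2.22, -2.223, -0.0]
wrist_force: [-0.3, -0.1, -1.6]
gripper_width: 0.02
gripper_force: 58.9
```

```bash
python3 - <<'E'
from h import *
for i in range(3): s=st();w=shot('scene')
p=np.array(s['position'])
plan((.5268,.393,.088),0)
vis=w['img'].copy()
for X,r,z in [((.5268,.3895),.05,.105),((p[0],p[1]-.0034),.057,p[2]+.02),((p[0],p[1]-.0034),.057,p[2]+.005)]:
    pts=np.array([proj(w,(X[0]+r*np.cos(a),X[1]+r*np.sin(a),z)) for a in np.linspace(0,2*np.pi,60)])
    cv2.polylines(vis,[(pts*16).astype(np.int32)],True,(255,0,0),1,cv2.LINE_AA,4)
cv2.imwrite('pics/s6.png',cv2.cvtColor(cv2.resize(vis[220:340,420:540],(600,600),interpolation=cv2.INTER_CUBIC),cv2.COLOR_RGB2BGR))
E
```

```text
t 13.3 p [0.5279 0.3941 0.1254] r [-2.22  -2.223 -0.   ] w 0.02 j [-1.04  0.51  0.47  1.61 -0.25  1.08 -0.5 ] F [-0.3 -0.1 -1.6]
t 13.35 p [0.5279 0.3941 0.1254] r [-2.22  -2.223 -0.   ] w 0.0204 j [-1.04  0.51  0.47  1.61 -0.25  1.08 -0.5 ] F [ 0.1 -0.5 -1.1]
t 13.4 p [0.5279 0.3941 0.1254] r [-2.22  -2.223 -0.   ] w 0.0203 j [-1.04  0.51  0.47  1.61 -0.25  1.08 -0.5 ] F [ 0.1 -0.5 -2.1]
 t [-0.0011 -0.0011  0.0374] r [ 0.0001 -0.0001  0.0011]
```

View pics/s6.png

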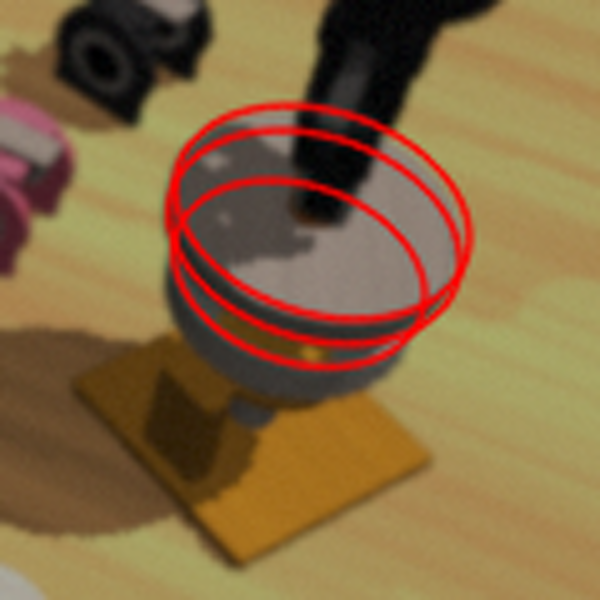

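The lid (disc outline at (320,215) in the crop) hangs level and centred above the rim, matching the drawn outlines. Lowering slowly.

>>> drive_tool(increments=[{"tx": -0.001, "ty": -0.001, "tz": 0.006, "rx": 0.0, "ry": 0.0, "rz": 0.0, "grip": 0.0}, {"tx": -0.001, "ty": -0.001, "tz": 0.012, "rx": 0.0, "ry": 0.0, "rz": 0.0, "grip": 0.0}, {"tx": -0.001, "ty": -0.001, "tz": 0.018, "rx": 0.0, "ry": 0.0, "rz": 0.0, "grip": 0.0}, {"tx": -0.001, "ty": -0.001, "tz": 0.023, "rx": 0.0, "ry": 0.0, "rz": 0.0, "grip": 0.0}, {"tx": -0.001, "ty": -0.001, "tz": 0.028, "rx": 0.0, "ry": 0.0, "rz": 0.0, "grip": 0.0}, {"tx": -0.001, "ty": -0.001, "tz": 0.031, "rx": 0.0, "ry": 0.0, "rz": 0.0, "grip": 0.0}, {"tx": -0.001, "ty": -0.001, "tz": 0.033, "rx": 0.0, "ry": 0.0, "rz": 0.0, "grip": 0.0}, {"tx": -0.001, "ty": -0.001, "tz": 0.034, "rx": 0.0, "ry": 0.0, "rz": 0.0, "grip": 0.0}, {"tx": -0.001, "ty": -0.001, "tz": 0.034, "rx": 0.0, "ry": 0.0, "rz": 0.0, "grip": 0.0}, {"tx": -0.001, "ty": -0.001, "tz": 0.034, "rx": 0.0, "ry": 0.0, "rz": 0.0, "grip": 0.0}])

```text
time: 14.45
position: [0.5271, 0.3932, 0.0917]
ee_rot: [2.22, 2.223, 0.001]
wrist_force: [0.2, -0.0, -1.0]
gripper_width: 0.0203
gripper_force: 58.9
```

The skirt is about 8 mm over the rim with no contact force. Easing down the rest.

>>> drive_tool(increments=[{"tx": 0.0, "ty": 0.0, "tz": 0.001, "rx": 0.0, "ry": 0.0, "rz": 0.0, "grip": 0.0}, {"tx": 0.0, "ty": 0.0, "tz": 0.002, "rx": 0.0, "ry": 0.0, "rz": 0.0, "grip": 0.0}, {"tx": 0.0, "ty": 0.0, "tz": 0.003, "rx": 0.0, "ry": 0.0, "rz": 0.0, "grip": 0.0}, {"tx": 0.0, "ty": 0.0, "tz": 0.004, "rx": 0.0, "ry": 0.0, "rz": 0.0, "grip": 0.0}, {"tx": 0.0, "ty": 0.0, "tz": 0.0045, "rx": 0.0, "ry": 0.0, "rz": 0.0, "grip": 0.0}, {"tx": 0.0, "ty": 0.0, "tz": 0.0045, "rx": 0.0, "ry": 0.0, "rz": 0.0, "grip": 0.0}, {"tx": 0.0, "ty": 0.0, "tz": 0.0045, "rx": 0.0, "ry": 0.0, "rz": 0.0, "grip": 0.0}, {"tx": 0.0, "ty": 0.0, "tz": 0.0045, "rx": 0.0, "ry": 0.0, "rz": 0.0, "grip": 0.0}, {"tx": 0.0, "ty": 0.0, "tz": 0.0045, "rx": 0.0, "ry": 0.0, "rz": 0.0, "grip": 0.0}, {"tx": 0.0, "ty": 0.0, "tz": 0.0045, "rx": 0.0, "ry": 0.0, "rz": 0.0, "grip": 0.0}])

```text
time: 15.45
position: [0.527, 0.3933, 0.0894]
ee_rot: [-2.22, -2.222, -0.001]
wrist_force: [-5.1, -2.4, 11.5]
gripper_width: 0.0201
gripper_force: 60.4
```

Contact right at the expected seat height (11.5 N). Releasing and rising.

>>> drive_tool(increments=[{"tx": 0.0, "ty": 0.0, "tz": -0.0015, "rx": 0.0, "ry": 0.0, "rz": 0.0, "grip": 0.0}, {"tx": 0.0, "ty": 0.0, "tz": -0.0015, "rx": 0.0, "ry": 0.0, "rz": 0.0, "grip": 0.3}, {"tx": 0.0, "ty": 0.0, "tz": -0.0015, "rx": 0.0, "ry": 0.0, "rz": 0.0, "grip": 0.6}, {"tx": 0.0, "ty": 0.0, "tz": -0.0015, "rx": 0.0, "ry": 0.0, "rz": 0.0, "grip": 0.6}, {"tx": 0.0, "ty": 0.0, "tz": -0.0015, "rx": 0.0, "ry": 0.0, "rz": 0.0, "grip": 0.6}, {"tx": 0.0, "ty": 0.0, "tz": -0.02, "rx": 0.0, "ry": 0.0, "rz": 0.0, "grip": 0.6}, {"tx": 0.0, "ty": 0.0, "tz": -0.06, "rx": 0.0, "ry": 0.0, "rz": 0.0, "grip": 0.8}, {"tx": -0.02, "ty": 0.0, "tz": -0.1, "rx": 0.0, "ry": 0.0, "rz": 0.0, "grip": 1.0}, {"tx": -0.06, "ty": 0.0, "tz": -0.13, "rx": 0.0, "ry": 0.0, "rz": 0.0, "grip": 1.0}, {"tx": -0.1, "ty": 0.0, "tz": -0.15, "rx": 0.0, "ry": 0.0, "rz": 0.0, "grip": 1.0}])

```text
time: 16.45
position: [0.528, 0.2929, 0.2395]
ee_rot: [2.218, 2.224, 0.006]
wrist_force: [1.2, -1.7, 0.3]
gripper_width: 0.0854
gripper_force: 0.0
```

```bash
python3 - <<'E'
from h import *
s=st();w=shot('wrist');c=shot('scene')
vis=c['img'].copy()
for z,r in [(.108,.057),(.093,.057)]:
    pts=np.array([proj(c,(.527+r*np.cos(a),.39+r*np.sin(a),z)) for a in np.linspace(0,2*np.pi,60)])
    cv2.polylines(vis,[(pts*16).astype(np.int32)],True,(255,0,0),1,cv2.LINE_AA,4)
A=cv2.resize(vis[230:320,430:530],(444,400),interpolation=cv2.INTER_CUBIC)
B=cv2.resize(w['img'],(320,200));cc=cv2.resize(c['img'][150:290,260:484],(320,200))
cv2.imwrite('pics/s7.png',cv2.cvtColor(np.hstack([A,np.vstack([B,cc])]),cv2.COLOR_RGB2BGR))
cv2.imwrite('w7.png',cv2.cvtColor(w['img'],cv2.COLOR_RGB2BGR))
E
```

```text
t 16.45 p [0.528  0.2929 0.2395] r [2.218 2.224 0.006] w 0.0854 j [-0.99  0.32  0.53  1.61 -0.17  1.25 -0.42] F [ 1.2 -1.7  0.3]
```

View pics/s7.png

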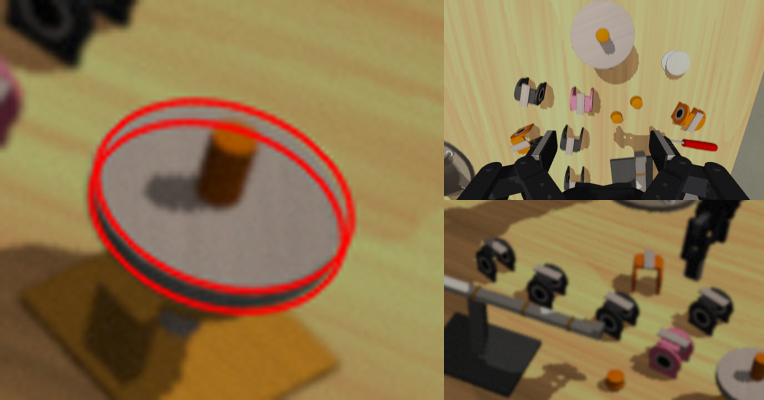

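The lid is seated flat: the crop outline matches at seat height, knob upright, and wrist and scene views agree. One picture is left, so from here I measure numerically: each frame's steel foot (52 mm long, z = 0.065) and the bar marks.

```bash
cat >> h.py <<'E'
def foot(c,g,z=.065,rad=.036,smax=60,vmin=80,show=True,vrel=None):
    hsv=cv2.cvtColor(c['img'],cv2.COLOR_RGB2HSV);H,W=hsv.shape[:2]
    u,v=proj(c,(*g,z)); 
    if not(5<u<W-5 and 5<v<H-5): print('out',u,v);return
    r=np.linalg.norm(proj(c,(g[0]+rad,g[1],z))-[u,v])
    q=np.zeros((H,W),np.uint8);cv2.circle(q,(int(round(u)),int(round(v))),int(r),1,-1)
    m=((hsv[...,1]<smax)&(hsv[...,2]>vmin)).astype(np.uint8)&q
    k,_=cv2.findContours(m,cv2.RETR_EXTERNAL,cv2.CHAIN_APPROX_NONE)
    if not k: print('none');return
    k=max(k,key=cv2.contourArea)
    P=np.array([onz(c,*p,z)[:2] for p in k[:,0].astype(float)],np.float32)
    (x,y),(a,b),th=cv2.minAreaRect(P*1000);B=cv2.boxPoints(((x,y),(a,b),th))
    e=[B[1]-B[0],B[2]-B[1]];L=max(e,key=np.linalg.norm);L=L if L[1]>0 else -L
    yaw=-np.arctan2(L[0],L[1])
    if show: print('foot c',round(x/1000,4),round(y/1000,4),'size',round(max(a,b),1),round(min(a,b),1),'yaw(y axis)',round(yaw,3),'npx',int(m.sum()))
    return x/1000,y/1000,yaw
E
python3 - <<'E'
from h import *
w=shot('wrist');t=shot('top')
for g in [(.443,.129),(.443,-.01),(.431,-.13),(.355,.259)]:
    for n,c in (('w',w),('t',t)): print(n,g,end=' ');foot(c,g)
E
```

```text
w (0.443, 0.129) foot c 0.4435 0.1322 size 52.9 21.1 yaw(y axis) -0.239 npx 555
t (0.443, 0.129) foot c 0.4433 0.1325 size 51.2 19.9 yaw(y axis) -0.121 npx 129
w (0.443, -0.01) foot c 0.443 -0.0006 size 35.6 18.1 yaw(y axis) -0.068 npx 258
t (0.443, -0.01) foot c 0.4428 -0.0073 size 50.2 22.2 yaw(y axis) -0.026 npx 137
w (0.431, -0.13) out 255.0919727529016 431.12991673274826
t (0.431, -0.13) foot c 0.4276 -0.1298 size 50.3 19.4 yaw(y axis) -0.347 npx 120
w (0.355, 0.259) foot c 0.3507 0.2662 size 52.7 20.0 yaw(y axis) -0.307 npx 775
t (0.355, 0.259) foot c 0.3499 0.2662 size 52.3 20.7 yaw(y axis) -0.258 npx 142
```

Feet come out at about 52 x 20 mm as expected. Now the bar: grey strip and brass marks in the top view at z = 0.15.

```bash
cat >> h.py <<'E'
def barfit(c,mid=(.622,-.037),yaw=.108,z=.15):
    hsv=cv2.cvtColor(c['img'],cv2.COLOR_RGB2HSV)
    yv=np.array([-np.sin(yaw),np.cos(yaw)]);xv=np.array([yv[1],-yv[0]])
    q=np.zeros(hsv.shape[:2],np.uint8)
    box=np.array([proj(c,(*(np.array(mid)+a*.016*xv+b*.225*yv),z)) for a,b in [(1,1),(1,-1),(-1,-1),(-1,1)]])
    cv2.fillPoly(q,[box.astype(np.int32)],1)
    g=np.argwhere((hsv[...,1]<50)&(hsv[...,2]>110)&(q>0))[:,::-1].astype(float)
    P=np.array([onz(c,*p,z)[:2] for p in g])
    vx,vy,x0,y0=cv2.fitLine(P.astype(np.float32),cv2.DIST_HUBER,0,.001,.001).ravel()
    if vy<0: vx,vy=-vx,-vy
    d=np.array([vx,vy]);s=(P-[x0,y0])@d
    mid2=np.array([x0,y0])+d*(s.max()+s.min())/2
    print('bar mid',mid2.round(4),'len',round(s.max()-s.min(),4),'yaw',round(-np.arctan2(vx,vy),4))
    b=((hsv[...,1]>90)&(hsv[...,0]<24)&(hsv[...,2]>70)&(q>0)).astype(np.uint8)
    n,l,stt,ce=cv2.connectedComponentsWithStats(b)
    for i in range(1,n):
        X=onz(c,*ce[i],z)[:2]; n_=d[::-1]*[1,-1]
        if abs((X-mid2)@n_)<.012: print('  mark s=%.4f off=%.4f px%d'%((X-mid2)@d,(X-mid2)@n_,stt[i,4]))
    return mid2,d
E
python3 - <<'E'
from h import *
t=shot('top');barfit(t)
w=shot('wrist')
plan((.4435,.1322,.12),-.22,'A hover')
E
```

```text
bar mid [ 0.6224 -0.0356] len 0.4215 yaw 0.1083
  mark s=-0.1417 off=0.0103 px210
  mark s=0.0012 off=0.0010 px26
  mark s=0.1240 off=0.0101 px132
  mark s=0.2216 off=0.0053 px22
A hover t [-0.162  -0.0829  0.1162] r [-1.400e-03 -1.000e-04  2.228e-01]
```

>>> drive_tool(increments=[{"tx": -0.03, "ty": -0.015, "tz": 0.0, "rx": 0.0, "ry": 0.0, "rz": 0.05, "grip": 1.0}, {"tx": -0.07, "ty": -0.035, "tz": 0.0, "rx": 0.0, "ry": 0.0, "rz": 0.1, "grip": 1.0}, {"tx": -0.11, "ty": -0.055, "tz": 0.02, "rx": 0.0, "ry": 0.0, "rz": 0.15, "grip": 1.0}, {"tx": -0.14, "ty": -0.075, "tz": 0.05, "rx": 0.0, "ry": 0.0, "rz": 0.2, "grip": 1.0}, {"tx": -0.162, "ty": -0.083, "tz": 0.09, "rx": 0.0, "ry": 0.0, "rz": 0.223, "grip": 1.0}, {"tx": -0.162, "ty": -0.083, "tz": 0.116, "rx": 0.0, "ry": 0.0, "rz": 0.223, "grip": 1.0}, {"tx": -0.162, "ty": -0.083, "tz": 0.116, "rx": 0.0, "ry": 0.0, "rz": 0.223, "grip": 1.0}, {"tx": -0.162, "ty": -0.083, "tz": 0.116, "rx": 0.0, "ry": 0.0, "rz": 0.223, "grip": 1.0}, {"tx": -0.162, "ty": -0.083, "tz": 0.116, "rx": 0.0, "ry": 0.0, "rz": 0.223, "grip": 1.0}, {"tx": -0.162, "ty": -0.083, "tz": 0.116, "rx": 0.0, "ry": 0.0, "rz": 0.223, "grip": 1.0}])

```text
time: 17.75
position: [0.4456, 0.1322, 0.1222]
ee_rot: [2.452, 1.963, 0.004]
wrist_force: [-0.0, -0.1, -0.3]
gripper_width: 0.0853
gripper_force: 0.0
```

```bash
python3 - <<'E'
from h import *
st();w=shot('wrist')
r=foot(w,(.4435,.1322))
plan((r[0],r[1],-.008),r[2],'A')
E
```

```text
t 17.75 p [0.4456 0.1322 0.1222] r [2.452 1.963 0.004] w 0.0853 j [-0.94  0.17  0.63  2.07 -0.13  0.93 -0.47] F [-0.  -0.1 -0.3]
foot c 0.4407 0.1323 size 52.2 26.3 yaw(y axis) -0.21 npx 1675
A t [-0.0009 -0.0049  0.13  ] r [ 0.0019 -0.0017 -0.0107]
```

>>> drive_tool(increments=[{"tx": 0.0, "ty": -0.003, "tz": 0.03, "rx": 0.0, "ry": 0.0, "rz": -0.01, "grip": 1.0}, {"tx": 0.0, "ty": -0.003, "tz": 0.07, "rx": 0.0, "ry": 0.0, "rz": -0.01, "grip": 1.0}, {"tx": 0.0, "ty": -0.003, "tz": 0.1, "rx": 0.0, "ry": 0.0, "rz": -0.01, "grip": 1.0}, {"tx": 0.0, "ty": -0.003, "tz": 0.12, "rx": 0.0, "ry": 0.0, "rz": -0.01, "grip": 1.0}, {"tx": 0.0, "ty": -0.003, "tz": 0.13, "rx": 0.0, "ry": 0.0, "rz": -0.01, "grip": 1.0}, {"tx": 0.0, "ty": -0.003, "tz": 0.13, "rx": 0.0, "ry": 0.0, "rz": -0.01, "grip": 0.8}, {"tx": 0.0, "ty": -0.003, "tz": 0.13, "rx": 0.0, "ry": 0.0, "rz": -0.01, "grip": 0.6}, {"tx": 0.0, "ty": -0.003, "tz": 0.13, "rx": 0.0, "ry": 0.0, "rz": -0.01, "grip": 0.4}, {"tx": 0.0, "ty": -0.003, "tz": 0.13, "rx": 0.0, "ry": 0.0, "rz": -0.01, "grip": 0.4}, {"tx": 0.0, "ty": -0.003, "tz": 0.13, "rx": 0.0, "ry": 0.0, "rz": -0.01, "grip": 0.4}])

```text
time: 18.8
position: [0.443, 0.1323, -0.0076]
ee_rot: [2.444, 1.974, 0.006]
wrist_force: [-0.1, -0.1, 7.3]
gripper_width: 0.0513
gripper_force: 63.1
```

Gripped (51 mm). Lift and carry to above the +85 mark, with the frame turned to the bar's yaw.

```bash
python3 - <<'E'
from h import *
plan((.613,.0485,.14),.108,'A->+85')
E
```

```text
A->+85 t [-0.0458  0.1842 -0.1472] r [ 0.0031 -0.002  -0.3199]
```

>>> drive_tool(increments=[{"tx": 0.0, "ty": 0.0, "tz": -0.03, "rx": 0.0, "ry": 0.0, "rz": 0.0, "grip": 0.4}, {"tx": 0.0, "ty": 0.0, "tz": -0.07, "rx": 0.0, "ry": 0.0, "rz": 0.0, "grip": 0.4}, {"tx": 0.0, "ty": 0.0, "tz": -0.12, "rx": 0.0, "ry": 0.0, "rz": -0.05, "grip": 0.4}, {"tx": 0.0, "ty": 0.01, "tz": -0.16, "rx": 0.0, "ry": 0.0, "rz": -0.1, "grip": 0.4}, {"tx": -0.01, "ty": 0.04, "tz": -0.18, "rx": 0.0, "ry": 0.0, "rz": -0.15, "grip": 0.4}, {"tx": -0.02, "ty": 0.08, "tz": -0.18, "rx": 0.0, "ry": 0.0, "rz": -0.2, "grip": 0.4}, {"tx": -0.03, "ty": 0.12, "tz": -0.18, "rx": 0.0, "ry": 0.0, "rz": -0.25, "grip": 0.4}, {"tx": -0.04, "ty": 0.16, "tz": -0.18, "rx": 0.0, "ry": 0.0, "rz": -0.3, "grip": 0.4}, {"tx": -0.046, "ty": 0.184, "tz": -0.18, "rx": 0.0, "ry": 0.0, "rz": -0.32, "grip": 0.4}, {"tx": -0.046, "ty": 0.184, "tz": -0.18, "rx": 0.0, "ry": 0.0, "rz": -0.32, "grip": 0.4}])

```text
time: 19.8
position: [0.6137, 0.0449, 0.1709]
ee_rot: [2.1, 2.332, -0.001]
wrist_force: [-1.0, -0.1, -0.9]
gripper_width: 0.0516
gripper_force: 63.2
```

>>> drive_tool(increments=[{"tx": 0.0, "ty": 0.0, "tz": 0.0, "rx": 0.0, "ry": 0.0, "rz": 0.0, "grip": 0.4}, {"tx": 0.0, "ty": 0.0, "tz": 0.0, "rx": 0.0, "ry": 0.0, "rz": 0.0, "grip": 0.4}, {"tx": 0.0, "ty": 0.0, "tz": 0.0, "rx": 0.0, "ry": 0.0, "rz": 0.0, "grip": 0.4}, {"tx": 0.0, "ty": 0.0, "tz": 0.0, "rx": 0.0, "ry": 0.0, "rz": 0.0, "grip": 0.4}, {"tx": 0.0, "ty": 0.0, "tz": 0.0, "rx": 0.0, "ry": 0.0, "rz": 0.0, "grip": 0.4}, {"tx": 0.0, "ty": 0.0, "tz": 0.0, "rx": 0.0, "ry": 0.0, "rz": 0.0, "grip": 0.4}, {"tx": 0.0, "ty": 0.0, "tz": 0.0, "rx": 0.0, "ry": 0.0, "rz": 0.0, "grip": 0.4}, {"tx": 0.0, "ty": 0.0, "tz": 0.0, "rx": 0.0, "ry": 0.0, "rz": 0.0, "grip": 0.4}, {"tx": 0.0, "ty": 0.0, "tz": 0.0, "rx": 0.0, "ry": 0.0, "rz": 0.0, "grip": 0.4}, {"tx": 0.0, "ty": 0.0, "tz": 0.0, "rx": 0.0, "ry": 0.0, "rz": 0.0, "grip": 0.4}])

```text
time: 20.8
position: [0.6115, 0.048, 0.1709]
ee_rot: [-2.098, -2.338, -0.0]
wrist_force: [0.6, -0.0, -1.0]
gripper_width: 0.0509
gripper_force: 63.2
```

```bash
python3 - <<'E'
from h import *
s=st();w=shot('wrist');p=s['position']
foot(w,(p[0],p[1]),z=p[2]+.073)
# bar ahead (+y part) seen by wrist
hsv=cv2.cvtColor(w['img'],cv2.COLOR_RGB2HSV)
for yy in (.123,):
    for d in (.11,.13,.15,.16,.17,.18):
        c0=np.array([.622-d*np.sin(.108),-.036+d*np.cos(.108)])
        a=proj(w,(*(c0-[.03,0]),.15));b=proj(w,(*(c0+[.03,0]),.15))
        n=121;row=[]
        for k in np.linspace(0,1,n):
            u,v=(a+(b-a)*k).round().astype(int)
            row.append(hsv[v,u] if 0<=v<400 and 0<=u<640 else (0,0,0))
        row=np.array(row);ok=np.where((row[:,1]<50)&(row[:,2]>110))[0]
        br=np.where((row[:,1]>120)&(row[:,0]<24))[0]
        print(d,proj(w,(*c0,.15)).round(),'grey x',(c0[0]-.03+ok[[0,-1]]*.0005).round(4) if len(ok) else None,len(ok),'brass',len(br))
t=shot('top');barfit(t)
plan((.613,.0485,.087),.108)
E
```

```text
t 20.8 p [0.6115 0.048  0.1709] r [-2.098 -2.338 -0.   ] w 0.0509 j [-0.63  0.42  0.64  1.68 -0.27  1.13  0.2 ] F [ 0.6 -0.  -1. ]
foot c 0.6018 0.0523 size 65.8 35.1 yaw(y axis) 0.115 npx 9762
0.11 [321. 183.] grey x [0.6016 0.6211] 40 brass 0
0.13 [321. 151.] grey x [0.5995 0.6185] 39 brass 20
0.15 [321. 117.] grey x [0.5968 0.6168] 41 brass 4
0.16 [321.  99.] grey x None 0 brass 41
0.17 [321.  81.] grey x [0.5952 0.6147] 40 brass 0
0.18 [321.  62.] grey x [0.5936 0.6136] 41 brass 0
bar mid [ 0.6225 -0.0348] len 0.4232 yaw 0.1094
  mark s=-0.1630 off=0.0043 px303
  mark s=0.0001 off=-0.0000 px26
  mark s=0.2217 off=0.0050 px19
 t [0.0004 0.0016 0.0839] r [ 0.     -0.0001 -0.    ]
```

The bar is confirmed: grey strip centre within 1 mm, and brass exactly at 160. Lowering the first frame astride +85.

>>> drive_tool(increments=[{"tx": 0.0, "ty": 0.002, "tz": 0.015, "rx": 0.0, "ry": 0.0, "rz": 0.0, "grip": 0.4}, {"tx": 0.0, "ty": 0.002, "tz": 0.03, "rx": 0.0, "ry": 0.0, "rz": 0.0, "grip": 0.4}, {"tx": 0.0, "ty": 0.002, "tz": 0.045, "rx": 0.0, "ry": 0.0, "rz": 0.0, "grip": 0.4}, {"tx": 0.0, "ty": 0.002, "tz": 0.057, "rx": 0.0, "ry": 0.0, "rz": 0.0, "grip": 0.4}, {"tx": 0.0, "ty": 0.002, "tz": 0.067, "rx": 0.0, "ry": 0.0, "rz": 0.0, "grip": 0.4}, {"tx": 0.0, "ty": 0.002, "tz": 0.074, "rx": 0.0, "ry": 0.0, "rz": 0.0, "grip": 0.4}, {"tx": 0.0, "ty": 0.002, "tz": 0.08, "rx": 0.0, "ry": 0.0, "rz": 0.0, "grip": 0.4}, {"tx": 0.0, "ty": 0.002, "tz": 0.084, "rx": 0.0, "ry": 0.0, "rz": 0.0, "grip": 0.4}, {"tx": 0.0, "ty": 0.002, "tz": 0.086, "rx": 0.0, "ry": 0.0, "rz": 0.0, "grip": 0.4}, {"tx": 0.0, "ty": 0.002, "tz": 0.086, "rx": 0.0, "ry": 0.0, "rz": 0.0, "grip": 0.4}])

```text
time: 21.9
position: [0.6136, 0.0483, 0.0851]
ee_rot: [2.098, 2.338, 0.001]
wrist_force: [-0.1, 1.4, -0.3]
gripper_width: 0.0513
gripper_force: 63.4
```

>>> drive_tool(increments=[{"tx": 0.0, "ty": 0.0, "tz": 0.002, "rx": 0.0, "ry": 0.0, "rz": 0.0, "grip": 0.4}, {"tx": 0.0, "ty": 0.0, "tz": 0.003, "rx": 0.0, "ry": 0.0, "rz": 0.0, "grip": 0.62}, {"tx": 0.0, "ty": 0.0, "tz": 0.003, "rx": 0.0, "ry": 0.0, "rz": 0.0, "grip": 0.7}, {"tx": 0.0, "ty": 0.0, "tz": 0.003, "rx": 0.0, "ry": 0.0, "rz": 0.0, "grip": 0.9}, {"tx": 0.0, "ty": 0.0, "tz": 0.003, "rx": 0.0, "ry": 0.0, "rz": 0.0, "grip": 1.0}, {"tx": 0.0, "ty": 0.0, "tz": 0.003, "rx": 0.0, "ry": 0.0, "rz": 0.0, "grip": 1.0}, {"tx": 0.0, "ty": 0.0, "tz": -0.02, "rx": 0.0, "ry": 0.0, "rz": 0.0, "grip": 1.0}, {"tx": 0.0, "ty": 0.0, "tz": -0.06, "rx": 0.0, "ry": 0.0, "rz": 0.0, "grip": 1.0}, {"tx": 0.0, "ty": 0.0, "tz": -0.1, "rx": 0.0, "ry": 0.0, "rz": 0.0, "grip": 1.0}, {"tx": 0.0, "ty": 0.0, "tz": -0.12, "rx": 0.0, "ry": 0.0, "rz": 0.0, "grip": 1.0}])

```text
time: 22.9
position: [0.6153, 0.0478, 0.2088]
ee_rot: [2.096, 2.335, 0.007]
wrist_force: [-0.9, 0.3, 0.3]
gripper_width: 0.0854
gripper_force: 0.0
```

```bash
python3 - <<'E'
from h import *
st();w=shot('wrist');t=shot('top')
foot(w,(.613,.0485),z=.16,smax=45)
for n,c in (('w',w),('t',t)):
  for g in [(.443,-.007),(.428,-.13),(.3505,.266)]: print(n,g,end=' ');foot(c,g)
plan((.443,-.007,.12),-.03,'B hover')
E
```

```text
t 22.9 p [0.6153 0.0478 0.2088] r [2.096 2.335 0.007] w 0.0854 j [-0.64  0.39  0.65  1.63 -0.25  1.2   0.18] F [-0.9  0.3  0.3]
foot c 0.6013 0.0457 size 74.9 46.6 yaw(y axis) 0.082 npx 3809
w (0.443, -0.007) foot c 0.4421 -0.01 size 53.6 19.0 yaw(y axis) -0.054 npx 1237
w (0.428, -0.13) foot c 0.4283 -0.1314 size 53.5 19.2 yaw(y axis) -0.285 npx 661
w (0.3505, 0.266) out 16.513138136498526 -124.31038965075558
t (0.443, -0.007) foot c 0.4427 -0.0087 size 47.4 22.2 yaw(y axis) -0.025 npx 133
t (0.428, -0.13) foot c 0.4282 -0.1304 size 51.4 19.8 yaw(y axis) -0.291 npx 129
t (0.3505, 0.266) foot c 0.3497 0.2663 size 51.4 22.7 yaw(y axis) -0.335 npx 140
B hover t [-0.0361 -0.1785  0.0874] r [ 0.0073 -0.0011  0.1378]
```

>>> drive_tool(increments=[{"tx": -0.01, "ty": -0.04, "tz": 0.0, "rx": 0.0, "ry": 0.0, "rz": 0.03, "grip": 1.0}, {"tx": -0.02, "ty": -0.08, "tz": 0.0, "rx": 0.0, "ry": 0.0, "rz": 0.06, "grip": 1.0}, {"tx": -0.03, "ty": -0.12, "tz": 0.02, "rx": 0.0, "ry": 0.0, "rz": 0.1, "grip": 1.0}, {"tx": -0.038, "ty": -0.16, "tz": 0.05, "rx": 0.0, "ry": 0.0, "rz": 0.15, "grip": 1.0}, {"tx": -0.038, "ty": -0.179, "tz": 0.087, "rx": 0.0, "ry": 0.0, "rz": 0.158, "grip": 1.0}, {"tx": -0.038, "ty": -0.179, "tz": 0.087, "rx": 0.0, "ry": 0.0, "rz": 0.158, "grip": 1.0}, {"tx": -0.038, "ty": -0.179, "tz": 0.087, "rx": 0.0, "ry": 0.0, "rz": 0.158, "grip": 1.0}, {"tx": -0.038, "ty": -0.179, "tz": 0.087, "rx": 0.0, "ry": 0.0, "rz": 0.158, "grip": 1.0}, {"tx": -0.038, "ty": -0.179, "tz": 0.087, "rx": 0.0, "ry": 0.0, "rz": 0.158, "grip": 1.0}, {"tx": -0.038, "ty": -0.179, "tz": 0.087, "rx": 0.0, "ry": 0.0, "rz": 0.158, "grip": 1.0}])

```text
time: 24.0
position: [0.4412, -0.0087, 0.1187]
ee_rot: [2.275, 2.165, 0.002]
wrist_force: [-0.2, 0.8, -0.1]
gripper_width: 0.0851
gripper_force: 0.0
```

```bash
cat >> h.py <<'E'
MID=np.array([.6228,-.0358]);YAW=.108
def lean(c,ss=(-.16,-.085,0,.085,.16)):
    "brass marks in the scene view: ray onto the bar's vertical plane -> height"
    d=np.array([-np.sin(YAW),np.cos(YAW),0]);n=np.array([d[1],-d[0],0]);m=np.array([*MID,.15])
    hsv=cv2.cvtColor(c['img'],cv2.COLOR_RGB2HSV)
    b=((hsv[...,1]>110)&(hsv[...,0]>8)&(hsv[...,0]<24)&(hsv[...,2]>60)).astype(np.uint8)
    for s in ss:
        u,v=proj(c,m+s*d);q=np.zeros_like(b);cv2.rectangle(q,(int(u)-6,int(v)-14),(int(u)+6,int(v)+14),1,-1)
        k,l,stt,ce=cv2.connectedComponentsWithStats(b&q)
        for i in range(1,k):
            if 3<stt[i,4]<40:
                o,r=ray(c,*ce[i]);X=o+r*((m-o)@n)/(r@n);
                if abs((X-m)@d-s)<.012: print('  s',s,'at',round((X-m)@d,4),'z',round(X[2],4),'px',stt[i,4])
E
python3 - <<'E'
from h import *
st();w=shot('wrist')
r=foot(w,(.4424,-.0095)); foot(w,(.4424,-.0095),smax=45)
plan((r[0],r[1],-.008),r[2],'B')
lean(shot('scene'))
E
```

```text
t 24.0 p [ 0.4412 -0.0087  0.1187] r [2.275e+00 2.165e+00 2.000e-03] w 0.0851 j [-0.75  0.14  0.73  2.12 -0.12  0.92 -0.  ] F [-0.2  0.8 -0.1]
foot c 0.4429 -0.0101 size 52.0 18.6 yaw(y axis) -0.035 npx 1745
foot c 0.4429 -0.0105 size 51.2 18.6 yaw(y axis) -0.035 npx 1684
B t [-0.0013  0.0019  0.1266] r [ 0.0016 -0.0001 -0.0144]
  s 0.16 at 0.1651 z 0.1763 px 14
```

>>> drive_tool(increments=[{"tx": -0.001, "ty": 0.002, "tz": 0.03, "rx": 0.0, "ry": 0.0, "rz": -0.014, "grip": 1.0}, {"tx": -0.001, "ty": 0.002, "tz": 0.07, "rx": 0.0, "ry": 0.0, "rz": -0.014, "grip": 1.0}, {"tx": -0.001, "ty": 0.002, "tz": 0.1, "rx": 0.0, "ry": 0.0, "rz": -0.014, "grip": 1.0}, {"tx": -0.001, "ty": 0.002, "tz": 0.118, "rx": 0.0, "ry": 0.0, "rz": -0.014, "grip": 1.0}, {"tx": -0.001, "ty": 0.002, "tz": 0.127, "rx": 0.0, "ry": 0.0, "rz": -0.014, "grip": 1.0}, {"tx": -0.001, "ty": 0.002, "tz": 0.127, "rx": 0.0, "ry": 0.0, "rz": -0.014, "grip": 0.8}, {"tx": -0.001, "ty": 0.002, "tz": 0.127, "rx": 0.0, "ry": 0.0, "rz": -0.014, "grip": 0.6}, {"tx": -0.001, "ty": 0.002, "tz": 0.127, "rx": 0.0, "ry": 0.0, "rz": -0.014, "grip": 0.4}, {"tx": -0.001, "ty": 0.002, "tz": 0.127, "rx": 0.0, "ry": 0.0, "rz": -0.014, "grip": 0.4}, {"tx": -0.001, "ty": 0.002, "tz": 0.127, "rx": 0.0, "ry": 0.0, "rz": -0.014, "grip": 0.4}])

```text
time: 25.1
position: [0.4429, -0.0098, -0.0079]
ee_rot: [2.26, 2.18, 0.004]
wrist_force: [-0.1, -0.1, 6.6]
gripper_width: 0.0515
gripper_force: 63.2
```

```bash
python3 - <<'E'
from h import *
for s in (-.085,-.16,.16): print(s,(MID+s*np.array([-np.sin(YAW),np.cos(YAW)])).round(4))
p=MID-.085*np.array([-np.sin(YAW),np.cos(YAW)])
plan((*p,.17),YAW,'B->-85')
E
```

```text
-0.085 [ 0.632  -0.1203]
-0.16 [ 0.64   -0.1949]
0.16 [0.6056 0.1233]
B->-85 t [-0.1035  0.1933 -0.1775] r [ 0.0028 -0.0007 -0.1438]
```

>>> drive_tool(increments=[{"tx": 0.0, "ty": 0.0, "tz": -0.03, "rx": 0.0, "ry": 0.0, "rz": 0.0, "grip": 0.4}, {"tx": 0.0, "ty": 0.0, "tz": -0.07, "rx": 0.0, "ry": 0.0, "rz": 0.0, "grip": 0.4}, {"tx": -0.01, "ty": 0.0, "tz": -0.12, "rx": 0.0, "ry": 0.0, "rz": -0.02, "grip": 0.4}, {"tx": -0.03, "ty": 0.01, "tz": -0.16, "rx": 0.0, "ry": 0.0, "rz": -0.04, "grip": 0.4}, {"tx": -0.05, "ty": 0.04, "tz": -0.185, "rx": 0.0, "ry": 0.0, "rz": -0.07, "grip": 0.4}, {"tx": -0.07, "ty": 0.08, "tz": -0.185, "rx": 0.0, "ry": 0.0, "rz": -0.1, "grip": 0.4}, {"tx": -0.09, "ty": 0.12, "tz": -0.185, "rx": 0.0, "ry": 0.0, "rz": -0.13, "grip": 0.4}, {"tx": -0.1, "ty": 0.16, "tz": -0.185, "rx": 0.0, "ry": 0.0, "rz": -0.144, "grip": 0.4}, {"tx": -0.1035, "ty": 0.193, "tz": -0.185, "rx": 0.0, "ry": 0.0, "rz": -0.144, "grip": 0.4}, {"tx": -0.1035, "ty": 0.193, "tz": -0.185, "rx": 0.0, "ry": 0.0, "rz": -0.144, "grip": 0.4}])

```text
time: 26.1
position: [0.6342, -0.1203, 0.175]
ee_rot: [2.095, 2.338, -0.001]
wrist_force: [-0.0, 0.7, -2.2]
gripper_width: 0.0514
gripper_force: 63.7
```

>>> drive_tool(increments=[{"tx": 0.0, "ty": 0.0, "tz": 0.0, "rx": 0.0, "ry": 0.0, "rz": 0.0, "grip": 0.4}, {"tx": 0.0, "ty": 0.0, "tz": 0.0, "rx": 0.0, "ry": 0.0, "rz": 0.0, "grip": 0.4}, {"tx": 0.0, "ty": 0.0, "tz": 0.0, "rx": 0.0, "ry": 0.0, "rz": 0.0, "grip": 0.4}, {"tx": 0.0, "ty": 0.0, "tz": 0.0, "rx": 0.0, "ry": 0.0, "rz": 0.0, "grip": 0.4}, {"tx": 0.0, "ty": 0.0, "tz": 0.0, "rx": 0.0, "ry": 0.0, "rz": 0.0, "grip": 0.4}, {"tx": 0.0, "ty": 0.0, "tz": 0.0, "rx": 0.0, "ry": 0.0, "rz": 0.0, "grip": 0.4}, {"tx": 0.0, "ty": 0.0, "tz": 0.0, "rx": 0.0, "ry": 0.0, "rz": 0.0, "grip": 0.4}, {"tx": 0.0, "ty": 0.0, "tz": 0.0, "rx": 0.0, "ry": 0.0, "rz": 0.0, "grip": 0.4}, {"tx": 0.0, "ty": 0.0, "tz": 0.0, "rx": 0.0, "ry": 0.0, "rz": 0.0, "grip": 0.4}, {"tx": 0.0, "ty": 0.0, "tz": 0.0, "rx": 0.0, "ry": 0.0, "rz": 0.0, "grip": 0.4}])

```text
time: 27.1
position: [0.6307, -0.1204, 0.1758]
ee_rot: [-2.098, -2.338, 0.0]
wrist_force: [-0.0, 0.7, -1.8]
gripper_width: 0.0513
gripper_force: 63.7
```

```bash
python3 - <<'E'
from h import *
p=MID-.085*np.array([-np.sin(YAW),np.cos(YAW)])
st();plan((*p,.085),YAW,'B->-85')
E
```

```text
t 27.1 p [ 0.6307 -0.1204  0.1758] r [-2.098 -2.338  0.   ] w 0.0513 j [-0.4   0.5   0.74  1.6  -0.36  1.18  0.53] F [-0.   0.7 -1.8]
B->-85 t [-0.0001  0.0013  0.0908] r [-0.0001 -0.0001  0.    ]
```

Lower to level height, then release and rise.

>>> drive_tool(increments=[{"tx": 0.0, "ty": 0.001, "tz": 0.015, "rx": 0.0, "ry": 0.0, "rz": 0.0, "grip": 0.4}, {"tx": 0.0, "ty": 0.001, "tz": 0.03, "rx": 0.0, "ry": 0.0, "rz": 0.0, "grip": 0.4}, {"tx": 0.0, "ty": 0.001, "tz": 0.045, "rx": 0.0, "ry": 0.0, "rz": 0.0, "grip": 0.4}, {"tx": 0.0, "ty": 0.001, "tz": 0.058, "rx": 0.0, "ry": 0.0, "rz": 0.0, "grip": 0.4}, {"tx": 0.0, "ty": 0.001, "tz": 0.068, "rx": 0.0, "ry": 0.0, "rz": 0.0, "grip": 0.4}, {"tx": 0.0, "ty": 0.001, "tz": 0.075, "rx": 0.0, "ry": 0.0, "rz": 0.0, "grip": 0.4}, {"tx": 0.0, "ty": 0.001, "tz": 0.081, "rx": 0.0, "ry": 0.0, "rz": 0.0, "grip": 0.4}, {"tx": 0.0, "ty": 0.001, "tz": 0.086, "rx": 0.0, "ry": 0.0, "rz": 0.0, "grip": 0.4}, {"tx": 0.0, "ty": 0.001, "tz": 0.089, "rx": 0.0, "ry": 0.0, "rz": 0.0, "grip": 0.4}, {"tx": 0.0, "ty": 0.001, "tz": 0.09, "rx": 0.0, "ry": 0.0, "rz": 0.0, "grip": 0.4}])

```text
time: 28.1
position: [0.6319, -0.1209, 0.0863]
ee_rot: [2.098, 2.337, 0.0]
wrist_force: [-0.7, -1.2, 0.7]
gripper_width: 0.0512
gripper_force: 63.9
```

>>> drive_tool(increments=[{"tx": 0.0, "ty": 0.0, "tz": 0.0, "rx": 0.0, "ry": 0.0, "rz": 0.0, "grip": 0.4}, {"tx": 0.0, "ty": 0.0, "tz": 0.0, "rx": 0.0, "ry": 0.0, "rz": 0.0, "grip": 0.62}, {"tx": 0.0, "ty": 0.0, "tz": 0.0, "rx": 0.0, "ry": 0.0, "rz": 0.0, "grip": 0.7}, {"tx": 0.0, "ty": 0.0, "tz": 0.0, "rx": 0.0, "ry": 0.0, "rz": 0.0, "grip": 0.9}, {"tx": 0.0, "ty": 0.0, "tz": 0.0, "rx": 0.0, "ry": 0.0, "rz": 0.0, "grip": 1.0}, {"tx": 0.0, "ty": 0.0, "tz": 0.0, "rx": 0.0, "ry": 0.0, "rz": 0.0, "grip": 1.0}, {"tx": 0.0, "ty": 0.0, "tz": -0.02, "rx": 0.0, "ry": 0.0, "rz": 0.0, "grip": 1.0}, {"tx": 0.0, "ty": 0.0, "tz": -0.06, "rx": 0.0, "ry": 0.0, "rz": 0.0, "grip": 1.0}, {"tx": 0.0, "ty": 0.0, "tz": -0.1, "rx": 0.0, "ry": 0.0, "rz": 0.0, "grip": 1.0}, {"tx": 0.0, "ty": 0.0, "tz": -0.12, "rx": 0.0, "ry": 0.0, "rz": 0.0, "grip": 1.0}])

```text
time: 29.1
position: [0.6333, -0.1211, 0.2098]
ee_rot: [2.096, 2.335, 0.005]
wrist_force: [1.9, -0.4, -0.3]
gripper_width: 0.0853
gripper_force: 0.0
```

```bash
python3 - <<'E'
from h import *
st();w=shot('wrist');t=shot('top');lean(shot('scene'));barfit(t)
for n,c in (('w',w),('t',t)):
  for g in [(.4283,-.131),(.3505,.266)]: print(n,g,end=' ');foot(c,g)
plan((.4283,-.131,.12),-.29,'C hover');plan((.3505,.266,.12),-.3,'D hover')
E
```

```text
t 29.1 p [ 0.6333 -0.1211  0.2098] r [2.096 2.335 0.005] w 0.0853 j [-0.41  0.47  0.76  1.56 -0.34  1.24  0.51] F [ 1.9 -0.4 -0.3]
  s 0.16 at 0.159 z 0.1759 px 23
bar mid [0.617  0.0161] len 0.3209 yaw 0.1123
  mark s=-0.2716 off=-0.0023 px61
  mark s=-0.0505 off=-0.0004 px25
  mark s=0.0942 off=0.0112 px68
  mark s=0.1703 off=0.0056 px20
w (0.4283, -0.131) foot c 0.4224 -0.1292 size 54.4 32.2 yaw(y axis) -0.285 npx 1746
w (0.3505, 0.266) out -29.634939070766052 -407.2734663931693
t (0.4283, -0.131) foot c 0.4307 -0.1249 size 65.2 53.5 yaw(y axis) 1.168 npx 293
t (0.3505, 0.266) foot c 0.3496 0.2659 size 52.3 22.7 yaw(y axis) -0.335 npx 140
C hover t [ 0.0117 -0.2045  0.0867] r [ 3.200e-03 -3.000e-04  3.981e-01]
D hover t [ 0.4148 -0.239   0.0865] r [ 3.200e-03 -3.000e-04  4.081e-01]
```

>>> drive_tool(increments=[{"tx": 0.03, "ty": -0.03, "tz": 0.0, "rx": 0.0, "ry": 0.0, "rz": 0.03, "grip": 1.0}, {"tx": 0.07, "ty": -0.06, "tz": 0.0, "rx": 0.0, "ry": 0.0, "rz": 0.06, "grip": 1.0}, {"tx": 0.11, "ty": -0.08, "tz": 0.0, "rx": 0.0, "ry": 0.0, "rz": 0.1, "grip": 1.0}, {"tx": 0.15, "ty": -0.1, "tz": 0.0, "rx": 0.0, "ry": 0.0, "rz": 0.15, "grip": 1.0}, {"tx": 0.19, "ty": -0.12, "tz": 0.0, "rx": 0.0, "ry": 0.0, "rz": 0.2, "grip": 1.0}, {"tx": 0.23, "ty": -0.14, "tz": 0.0, "rx": 0.0, "ry": 0.0, "rz": 0.25, "grip": 1.0}, {"tx": 0.27, "ty": -0.16, "tz": 0.0, "rx": 0.0, "ry": 0.0, "rz": 0.3, "grip": 1.0}, {"tx": 0.31, "ty": -0.18, "tz": 0.0, "rx": 0.0, "ry": 0.0, "rz": 0.35, "grip": 1.0}, {"tx": 0.35, "ty": -0.2, "tz": 0.02, "rx": 0.0, "ry": 0.0, "rz": 0.4, "grip": 1.0}, {"tx": 0.39, "ty": -0.225, "tz": 0.05, "rx": 0.0, "ry": 0.0, "rz": 0.408, "grip": 1.0}])

```text
time: 30.25
position: [0.3677, 0.2417, 0.1585]
ee_rot: [-2.527, -1.865, -0.003]
wrist_force: [0.7, -0.3, -0.1]
gripper_width: 0.0853
gripper_force: 0.0
```

>>> drive_tool(increments=[{"tx": 0.025, "ty": -0.014, "tz": 0.036, "rx": 0.0, "ry": 0.0, "rz": 0.0, "grip": 1.0}, {"tx": 0.025, "ty": -0.014, "tz": 0.036, "rx": 0.0, "ry": 0.0, "rz": 0.0, "grip": 1.0}, {"tx": 0.025, "ty": -0.014, "tz": 0.036, "rx": 0.0, "ry": 0.0, "rz": 0.0, "grip": 1.0}, {"tx": 0.025, "ty": -0.014, "tz": 0.036, "rx": 0.0, "ry": 0.0, "rz": 0.0, "grip": 1.0}, {"tx": 0.025, "ty": -0.014, "tz": 0.036, "rx": 0.0, "ry": 0.0, "rz": 0.0, "grip": 1.0}, {"tx": 0.025, "ty": -0.014, "tz": 0.036, "rx": 0.0, "ry": 0.0, "rz": 0.0, "grip": 1.0}, {"tx": 0.025, "ty": -0.014, "tz": 0.036, "rx": 0.0, "ry": 0.0, "rz": 0.0, "grip": 1.0}, {"tx": 0.025, "ty": -0.014, "tz": 0.036, "rx": 0.0, "ry": 0.0, "rz": 0.0, "grip": 1.0}, {"tx": 0.025, "ty": -0.014, "tz": 0.036, "rx": 0.0, "ry": 0.0, "rz": 0.0, "grip": 1.0}, {"tx": 0.025, "ty": -0.014, "tz": 0.036, "rx": 0.0, "ry": 0.0, "rz": 0.0, "grip": 1.0}])

```text
time: 31.25
position: [0.363, 0.2673, 0.1231]
ee_rot: [-2.528, -1.865, -0.0]
wrist_force: [-0.2, -0.1, -0.2]
gripper_width: 0.0855
gripper_force: 0.0
```

```bash
python3 - <<'E'
from h import *
st();w=shot('wrist')
r=foot(w,(.3505,.266)); foot(w,(.3505,.266),smax=40,vmin=100)
if r: plan((r[0],r[1],-.008),r[2],'D')
t=shot('top');barfit(t)
for g in [(.613,.0485),(.632,-.1203)]: foot(t,g,z=.16,rad=.03)
E
```

```text
t 31.25 p [0.363  0.2673 0.1231] r [-2.528 -1.865 -0.   ] w 0.0855 j [-1.3   0.14  0.62  2.1  -0.11  0.93 -0.92] F [-0.2 -0.1 -0.2]
foot c 0.3495 0.266 size 51.4 21.9 yaw(y axis) -0.301 npx 1533
foot c 0.3507 0.2657 size 51.4 18.1 yaw(y axis) -0.275 npx 1441
D t [-0.0053 -0.0125  0.1311] r [-0.     -0.0001  0.0009]
bar mid [ 0.6223 -0.0346] len 0.4228 yaw 0.1085
  mark s=-0.1624 off=0.0071 px179
  mark s=0.0003 off=0.0000 px26
  mark s=0.1459 off=0.0113 px74
  mark s=0.2212 off=0.0052 px20
foot c 0.6117 0.0491 size 56.3 20.7 yaw(y axis) 0.143 npx 161
foot c 0.63 -0.1209 size 57.1 19.9 yaw(y axis) 0.104 npx 160
```

Both frames sit on their marks and the bar is level. Grasping D.

>>> drive_tool(increments=[{"tx": -0.005, "ty": -0.012, "tz": 0.0, "rx": 0.0, "ry": 0.0, "rz": -0.01, "grip": 1.0}, {"tx": -0.005, "ty": -0.012, "tz": 0.05, "rx": 0.0, "ry": 0.0, "rz": -0.01, "grip": 1.0}, {"tx": -0.005, "ty": -0.012, "tz": 0.09, "rx": 0.0, "ry": 0.0, "rz": -0.01, "grip": 1.0}, {"tx": -0.005, "ty": -0.012, "tz": 0.12, "rx": 0.0, "ry": 0.0, "rz": -0.01, "grip": 1.0}, {"tx": -0.005, "ty": -0.012, "tz": 0.131, "rx": 0.0, "ry": 0.0, "rz": -0.01, "grip": 1.0}, {"tx": -0.005, "ty": -0.012, "tz": 0.131, "rx": 0.0, "ry": 0.0, "rz": -0.01, "grip": 0.8}, {"tx": -0.005, "ty": -0.012, "tz": 0.131, "rx": 0.0, "ry": 0.0, "rz": -0.01, "grip": 0.6}, {"tx": -0.005, "ty": -0.012, "tz": 0.131, "rx": 0.0, "ry": 0.0, "rz": -0.01, "grip": 0.4}, {"tx": -0.005, "ty": -0.012, "tz": 0.131, "rx": 0.0, "ry": 0.0, "rz": -0.01, "grip": 0.4}, {"tx": -0.005, "ty": -0.012, "tz": 0.131, "rx": 0.0, "ry": 0.0, "rz": -0.01, "grip": 0.4}])

```text
time: 32.35
position: [0.3513, 0.2675, -0.0063]
ee_rot: [-2.518, -1.877, -0.005]
wrist_force: [-0.6, -1.3, 6.7]
gripper_width: 0.0509
gripper_force: 63.1
```

```bash
python3 - <<'E'
from h import *
st();p=MID+.16*np.array([-np.sin(YAW),np.cos(YAW)])
plan((*p,.175),YAW,'D->160')
E
```

```text
t 32.35 p [ 0.3513  0.2675 -0.0063] r [-2.518 -1.877 -0.005] w 0.0509 j [-1.2   0.37  0.53  2.22 -0.32  0.62 -0.73] F [-0.6 -1.3  6.7]
D->160 t [-0.0649  0.2851 -0.1812] r [ 0.0017 -0.0033 -0.3978]
```

>>> drive_tool(increments=[{"tx": 0.0, "ty": 0.0, "tz": -0.03, "rx": 0.0, "ry": 0.0, "rz": 0.0, "grip": 0.4}, {"tx": 0.0, "ty": 0.0, "tz": -0.07, "rx": 0.0, "ry": 0.0, "rz": -0.02, "grip": 0.4}, {"tx": 0.0, "ty": 0.01, "tz": -0.11, "rx": 0.0, "ry": 0.0, "rz": -0.05, "grip": 0.4}, {"tx": -0.01, "ty": 0.03, "tz": -0.15, "rx": 0.0, "ry": 0.0, "rz": -0.1, "grip": 0.4}, {"tx": -0.02, "ty": 0.07, "tz": -0.18, "rx": 0.0, "ry": 0.0, "rz": -0.15, "grip": 0.4}, {"tx": -0.03, "ty": 0.115, "tz": -0.185, "rx": 0.0, "ry": 0.0, "rz": -0.2, "grip": 0.4}, {"tx": -0.04, "ty": 0.16, "tz": -0.185, "rx": 0.0, "ry": 0.0, "rz": -0.25, "grip": 0.4}, {"tx": -0.05, "ty": 0.205, "tz": -0.185, "rx": 0.0, "ry": 0.0, "rz": -0.3, "grip": 0.4}, {"tx": -0.06, "ty": 0.25, "tz": -0.185, "rx": 0.0, "ry": 0.0, "rz": -0.35, "grip": 0.4}, {"tx": -0.065, "ty": 0.285, "tz": -0.185, "rx": 0.0, "ry": 0.0, "rz": -0.398, "grip": 0.4}])

```text
time: 33.35
position: [0.6065, 0.1198, 0.1775]
ee_rot: [2.098, 2.337, 0.0]
wrist_force: [0.3, -0.6, -1.2]
gripper_width: 0.0516
gripper_force: 63.1
```

>>> drive_tool(increments=[{"tx": 0.0, "ty": 0.0, "tz": 0.0, "rx": 0.0, "ry": 0.0, "rz": 0.0, "grip": 0.4}, {"tx": 0.0, "ty": 0.0, "tz": 0.0, "rx": 0.0, "ry": 0.0, "rz": 0.0, "grip": 0.4}, {"tx": 0.0, "ty": 0.0, "tz": 0.0, "rx": 0.0, "ry": 0.0, "rz": 0.0, "grip": 0.4}, {"tx": 0.0, "ty": 0.0, "tz": 0.0, "rx": 0.0, "ry": 0.0, "rz": 0.0, "grip": 0.4}, {"tx": 0.0, "ty": 0.0, "tz": 0.0, "rx": 0.0, "ry": 0.0, "rz": 0.0, "grip": 0.4}, {"tx": 0.0, "ty": 0.0, "tz": 0.0, "rx": 0.0, "ry": 0.0, "rz": 0.0, "grip": 0.4}, {"tx": 0.0, "ty": 0.0, "tz": 0.0, "rx": 0.0, "ry": 0.0, "rz": 0.0, "grip": 0.4}, {"tx": 0.0, "ty": 0.0, "tz": 0.0, "rx": 0.0, "ry": 0.0, "rz": 0.0, "grip": 0.4}, {"tx": 0.0, "ty": 0.0, "tz": 0.0, "rx": 0.0, "ry": 0.0, "rz": 0.0, "grip": 0.4}, {"tx": 0.0, "ty": 0.0, "tz": 0.0, "rx": 0.0, "ry": 0.0, "rz": 0.0, "grip": 0.4}])

```text
time: 34.35
position: [0.6046, 0.1223, 0.1771]
ee_rot: [2.098, 2.338, 0.0]
wrist_force: [0.0, 0.4, -1.7]
gripper_width: 0.0513
gripper_force: 63.5
```

```bash
python3 - <<'E'
from h import *
st();p=MID+.16*np.array([-np.sin(YAW),np.cos(YAW)])
plan((*p,.085),YAW,'D->160')
E
```

```text
t 34.35 p [0.6046 0.1223 0.1771] r [2.098 2.338 0.   ] w 0.0513 j [-0.78  0.43  0.69  1.66 -0.3   1.15  0.1 ] F [ 0.   0.4 -1.7]
D->160 t [0.0009 0.001  0.0921] r [ 0.0001 -0.0001 -0.    ]
```

>>> drive_tool(increments=[{"tx": 0.001, "ty": 0.001, "tz": 0.02, "rx": 0.0, "ry": 0.0, "rz": 0.0, "grip": 0.4}, {"tx": 0.001, "ty": 0.001, "tz": 0.04, "rx": 0.0, "ry": 0.0, "rz": 0.0, "grip": 0.4}, {"tx": 0.001, "ty": 0.001, "tz": 0.058, "rx": 0.0, "ry": 0.0, "rz": 0.0, "grip": 0.4}, {"tx": 0.001, "ty": 0.001, "tz": 0.07, "rx": 0.0, "ry": 0.0, "rz": 0.0, "grip": 0.4}, {"tx": 0.001, "ty": 0.001, "tz": 0.08, "rx": 0.0, "ry": 0.0, "rz": 0.0, "grip": 0.4}, {"tx": 0.001, "ty": 0.001, "tz": 0.087, "rx": 0.0, "ry": 0.0, "rz": 0.0, "grip": 0.4}, {"tx": 0.001, "ty": 0.001, "tz": 0.092, "rx": 0.0, "ry": 0.0, "rz": 0.0, "grip": 0.4}, {"tx": 0.001, "ty": 0.001, "tz": 0.096, "rx": 0.0, "ry": 0.0, "rz": 0.0, "grip": 0.4}, {"tx": 0.001, "ty": 0.001, "tz": 0.1, "rx": 0.0, "ry": 0.0, "rz": 0.0, "grip": 0.4}, {"tx": 0.001, "ty": 0.001, "tz": 0.104, "rx": 0.0, "ry": 0.0, "rz": 0.0, "grip": 0.4}])

```text
time: 35.35
position: [0.6059, 0.1233, 0.0734]
ee_rot: [2.098, 2.338, 0.001]
wrist_force: [-0.7, -0.8, 1.3]
gripper_width: 0.0514
gripper_force: 63.7
```

>>> drive_tool(increments=[{"tx": 0.0, "ty": 0.0, "tz": 0.0, "rx": 0.0, "ry": 0.0, "rz": 0.0, "grip": 0.4}, {"tx": 0.0, "ty": 0.0, "tz": 0.0, "rx": 0.0, "ry": 0.0, "rz": 0.0, "grip": 0.62}, {"tx": 0.0, "ty": 0.0, "tz": 0.0, "rx": 0.0, "ry": 0.0, "rz": 0.0, "grip": 0.66}, {"tx": 0.0, "ty": 0.0, "tz": 0.0, "rx": 0.0, "ry": 0.0, "rz": 0.0, "grip": 0.8}, {"tx": 0.0, "ty": 0.0, "tz": 0.0, "rx": 0.0, "ry": 0.0, "rz": 0.0, "grip": 1.0}, {"tx": 0.0, "ty": 0.0, "tz": 0.0, "rx": 0.0, "ry": 0.0, "rz": 0.0, "grip": 1.0}, {"tx": 0.0, "ty": 0.0, "tz": -0.02, "rx": 0.0, "ry": 0.0, "rz": 0.0, "grip": 1.0}, {"tx": 0.0, "ty": 0.0, "tz": -0.06, "rx": 0.0, "ry": 0.0, "rz": 0.0, "grip": 1.0}, {"tx": 0.0, "ty": 0.0, "tz": -0.1, "rx": 0.0, "ry": 0.0, "rz": 0.0, "grip": 1.0}, {"tx": 0.0, "ty": 0.0, "tz": -0.14, "rx": 0.0, "ry": 0.0, "rz": 0.0, "grip": 1.0}])

```text
time: 36.35
position: [0.6053, 0.1233, 0.2146]
ee_rot: [-2.099, -2.338, 0.0]
wrist_force: [0.6, 1.0, 0.2]
gripper_width: 0.0856
gripper_force: 0.0
```

```bash
python3 - <<'E'
from h import *
st();t=shot('top')
print('D',end=' ');foot(t,(.605,.123),z=.14,rad=.032)
print('C',end=' ');foot(t,(.4283,-.131))
plan((.4283,-.131,.12),-.29,'C hover')
E
```

```text
t 36.35 p [0.6053 0.1233 0.2146] r [-2.099 -2.338  0.   ] w 0.0856 j [-0.79  0.41  0.71  1.61 -0.28  1.23  0.08] F [0.6 1.  0.2]
D foot c 0.6067 0.1085 size 31.8 21.3 yaw(y axis) -0.024 npx 96
C foot c 0.4278 -0.1304 size 51.4 19.7 yaw(y axis) -0.317 npx 127
C hover t [-0.2338 -0.209   0.099 ] r [ 0.0114 -0.0048  0.3977]
```

C hasn't moved. Going to hover over it.

>>> drive_tool(increments=[{"tx": -0.02, "ty": -0.03, "tz": 0.0, "rx": 0.0, "ry": 0.0, "rz": 0.04, "grip": 1.0}, {"tx": -0.045, "ty": -0.065, "tz": 0.0, "rx": 0.0, "ry": 0.0, "rz": 0.08, "grip": 1.0}, {"tx": -0.07, "ty": -0.1, "tz": 0.0, "rx": 0.0, "ry": 0.0, "rz": 0.14, "grip": 1.0}, {"tx": -0.1, "ty": -0.13, "tz": 0.0, "rx": 0.0, "ry": 0.0, "rz": 0.2, "grip": 1.0}, {"tx": -0.135, "ty": -0.16, "tz": 0.01, "rx": 0.0, "ry": 0.0, "rz": 0.26, "grip": 1.0}, {"tx": -0.17, "ty": -0.18, "tz": 0.03, "rx": 0.0, "ry": 0.0, "rz": 0.32, "grip": 1.0}, {"tx": -0.2, "ty": -0.2, "tz": 0.06, "rx": 0.0, "ry": 0.0, "rz": 0.38, "grip": 1.0}, {"tx": -0.234, "ty": -0.209, "tz": 0.095, "rx": 0.0, "ry": 0.0, "rz": 0.4, "grip": 1.0}, {"tx": -0.234, "ty": -0.209, "tz": 0.095, "rx": 0.0, "ry": 0.0, "rz": 0.4, "grip": 1.0}, {"tx": -0.234, "ty": -0.209, "tz": 0.095, "rx": 0.0, "ry": 0.0, "rz": 0.4, "grip": 1.0}])

```text
time: 37.4
position: [0.4221, -0.1325, 0.1176]
ee_rot: [-2.523, -1.871, 0.003]
wrist_force: [1.0, -0.0, 0.7]
gripper_width: 0.0857
gripper_force: 0.0
```

```bash
python3 - <<'E'
from h import *
st();w=shot('wrist')
foot(w,(.428,-.131)); r=foot(w,(.428,-.131),smax=40,vmin=100)
if r: plan((r[0],r[1],-.008),r[2],'C')
t=shot('top')
for n,g,z in (('D',(.605,.123),.138),('A',(.613,.0485),.155),('B',(.632,-.1203),.17)): print(n,end=' ');foot(t,g,z=z,rad=.03)
E
```

```text
t 37.4 p [ 0.4221 -0.1325  0.1176] r [-2.523 -1.871  0.003] w 0.0857 j [-0.66  0.19  0.96  2.12 -0.19  0.92  0.12] F [ 1.  -0.   0.7]
foot c 0.4287 -0.1318 size 51.8 18.3 yaw(y axis) -0.295 npx 1668
foot c 0.4284 -0.1317 size 50.5 17.9 yaw(y axis) -0.276 npx 1553
C t [0.0013 0.0047 0.1263] r [ 0.0005 -0.0001 -0.0166]
D foot c 0.6039 0.1218 size 57.3 24.2 yaw(y axis) 0.163 npx 163
A foot c 0.6112 0.0491 size 56.5 20.3 yaw(y axis) 0.158 npx 165
B foot c 0.6302 -0.1195 size 56.5 20.1 yaw(y axis) 0.103 npx 164
```

>>> drive_tool(increments=[{"tx": 0.001, "ty": 0.005, "tz": 0.03, "rx": 0.0, "ry": 0.0, "rz": -0.01, "grip": 1.0}, {"tx": 0.001, "ty": 0.005, "tz": 0.07, "rx": 0.0, "ry": 0.0, "rz": -0.01, "grip": 1.0}, {"tx": 0.001, "ty": 0.005, "tz": 0.1, "rx": 0.0, "ry": 0.0, "rz": -0.01, "grip": 1.0}, {"tx": 0.001, "ty": 0.005, "tz": 0.118, "rx": 0.0, "ry": 0.0, "rz": -0.01, "grip": 1.0}, {"tx": 0.001, "ty": 0.005, "tz": 0.126, "rx": 0.0, "ry": 0.0, "rz": -0.01, "grip": 1.0}, {"tx": 0.001, "ty": 0.005, "tz": 0.126, "rx": 0.0, "ry": 0.0, "rz": -0.01, "grip": 0.8}, {"tx": 0.001, "ty": 0.005, "tz": 0.126, "rx": 0.0, "ry": 0.0, "rz": -0.01, "grip": 0.6}, {"tx": 0.001, "ty": 0.005, "tz": 0.126, "rx": 0.0, "ry": 0.0, "rz": -0.01, "grip": 0.4}, {"tx": 0.001, "ty": 0.005, "tz": 0.126, "rx": 0.0, "ry": 0.0, "rz": -0.01, "grip": 0.4}, {"tx": 0.001, "ty": 0.005, "tz": 0.126, "rx": 0.0, "ry": 0.0, "rz": -0.01, "grip": 0.4}])

```text
time: 38.5
position: [0.4298, -0.1321, -0.0065]
ee_rot: [2.51, 1.887, 0.005]
wrist_force: [0.0, 0.9, 8.0]
gripper_width: 0.0514
gripper_force: 63.2
```

```bash
python3 - <<'E'
from h import *
st();p=MID-.16*np.array([-np.sin(YAW),np.cos(YAW)])
plan((*p,.2),YAW,'C->-160')
E
```

```text
t 38.5 p [ 0.4298 -0.1321 -0.0065] r [2.51  1.887 0.005] w 0.0514 j [-0.43  0.44  0.76  2.21 -0.5   0.66  0.41] F [0.  0.9 8. ]
C->-160 t [-0.0016  0.22   -0.2059] r [ 0.0032 -0.0009 -0.3894]
```

>>> drive_tool(increments=[{"tx": 0.0, "ty": 0.0, "tz": -0.03, "rx": 0.0, "ry": 0.0, "rz": 0.0, "grip": 0.4}, {"tx": 0.0, "ty": 0.0, "tz": -0.07, "rx": 0.0, "ry": 0.0, "rz": -0.04, "grip": 0.4}, {"tx": 0.0, "ty": 0.0, "tz": -0.115, "rx": 0.0, "ry": 0.0, "rz": -0.08, "grip": 0.4}, {"tx": 0.0, "ty": 0.01, "tz": -0.16, "rx": 0.0, "ry": 0.0, "rz": -0.13, "grip": 0.4}, {"tx": 0.0, "ty": 0.03, "tz": -0.195, "rx": 0.0, "ry": 0.0, "rz": -0.18, "grip": 0.4}, {"tx": 0.0, "ty": 0.07, "tz": -0.206, "rx": 0.0, "ry": 0.0, "rz": -0.23, "grip": 0.4}, {"tx": 0.0, "ty": 0.11, "tz": -0.206, "rx": 0.0, "ry": 0.0, "rz": -0.28, "grip": 0.4}, {"tx": -0.001, "ty": 0.15, "tz": -0.206, "rx": 0.0, "ry": 0.0, "rz": -0.33, "grip": 0.4}, {"tx": -0.002, "ty": 0.19, "tz": -0.206, "rx": 0.0, "ry": 0.0, "rz": -0.38, "grip": 0.4}, {"tx": -0.002, "ty": 0.22, "tz": -0.206, "rx": 0.0, "ry": 0.0, "rz": -0.389, "grip": 0.4}])

```text
time: 39.5
position: [0.6407, -0.1956, 0.1978]
ee_rot: [2.097, 2.339, 0.0]
wrist_force: [-0.1, 0.6, -1.6]
gripper_width: 0.0514
gripper_force: 63.7
```

>>> drive_tool(increments=[{"tx": 0.0, "ty": 0.0, "tz": 0.0, "rx": 0.0, "ry": 0.0, "rz": 0.0, "grip": 0.4}, {"tx": 0.0, "ty": 0.0, "tz": 0.0, "rx": 0.0, "ry": 0.0, "rz": 0.0, "grip": 0.4}, {"tx": 0.0, "ty": 0.0, "tz": 0.0, "rx": 0.0, "ry": 0.0, "rz": 0.0, "grip": 0.4}, {"tx": 0.0, "ty": 0.0, "tz": 0.0, "rx": 0.0, "ry": 0.0, "rz": 0.0, "grip": 0.4}, {"tx": 0.0, "ty": 0.0, "tz": 0.0, "rx": 0.0, "ry": 0.0, "rz": 0.0, "grip": 0.4}, {"tx": 0.0, "ty": 0.0, "tz": 0.0, "rx": 0.0, "ry": 0.0, "rz": 0.0, "grip": 0.4}, {"tx": 0.0, "ty": 0.0, "tz": 0.0, "rx": 0.0, "ry": 0.0, "rz": 0.0, "grip": 0.4}, {"tx": 0.0, "ty": 0.0, "tz": 0.0, "rx": 0.0, "ry": 0.0, "rz": 0.0, "grip": 0.4}, {"tx": 0.0, "ty": 0.0, "tz": 0.0, "rx": 0.0, "ry": 0.0, "rz": 0.0, "grip": 0.4}, {"tx": 0.0, "ty": 0.0, "tz": 0.0, "rx": 0.0, "ry": 0.0, "rz": 0.0, "grip": 0.4}])

```text
time: 40.5
position: [0.6388, -0.1953, 0.198]
ee_rot: [-2.099, -2.337, -0.0]
wrist_force: [0.4, -0.7, -1.8]
gripper_width: 0.0516
gripper_force: 63.7
```

```bash
python3 - <<'E'
from h import *
st();p=MID-.16*np.array([-np.sin(YAW),np.cos(YAW)])
plan((*p,.086),YAW,'C->-160')
E
```

```text
t 40.5 p [ 0.6388 -0.1953  0.198 ] r [-2.099 -2.337 -0.   ] w 0.0516 j [-0.31  0.55  0.82  1.51 -0.42  1.26  0.67] F [ 0.4 -0.7 -1.8]
C->-160 t [0.0003 0.0013 0.112 ] r [ 0.     -0.0001 -0.0009]
```

>>> drive_tool(increments=[{"tx": 0.0, "ty": 0.001, "tz": 0.02, "rx": 0.0, "ry": 0.0, "rz": 0.0, "grip": 0.4}, {"tx": 0.0, "ty": 0.001, "tz": 0.04, "rx": 0.0, "ry": 0.0, "rz": 0.0, "grip": 0.4}, {"tx": 0.0, "ty": 0.001, "tz": 0.055, "rx": 0.0, "ry": 0.0, "rz": 0.0, "grip": 0.4}, {"tx": 0.0, "ty": 0.001, "tz": 0.068, "rx": 0.0, "ry": 0.0, "rz": 0.0, "grip": 0.4}, {"tx": 0.0, "ty": 0.001, "tz": 0.078, "rx": 0.0, "ry": 0.0, "rz": 0.0, "grip": 0.4}, {"tx": 0.0, "ty": 0.001, "tz": 0.086, "rx": 0.0, "ry": 0.0, "rz": 0.0, "grip": 0.4}, {"tx": 0.0, "ty": 0.001, "tz": 0.093, "rx": 0.0, "ry": 0.0, "rz": 0.0, "grip": 0.4}, {"tx": 0.0, "ty": 0.001, "tz": 0.1, "rx": 0.0, "ry": 0.0, "rz": 0.0, "grip": 0.4}, {"tx": 0.0, "ty": 0.001, "tz": 0.106, "rx": 0.0, "ry": 0.0, "rz": 0.0, "grip": 0.4}, {"tx": 0.0, "ty": 0.001, "tz": 0.111, "rx": 0.0, "ry": 0.0, "rz": 0.0, "grip": 0.4}])

```text
time: 41.5
position: [0.6402, -0.1958, 0.0872]
ee_rot: [2.099, 2.336, 0.0]
wrist_force: [0.8, -1.8, 1.2]
gripper_width: 0.0514
gripper_force: 63.9
```

>>> drive_tool(increments=[{"tx": 0.0, "ty": 0.0, "tz": 0.001, "rx": 0.0, "ry": 0.0, "rz": 0.0, "grip": 0.4}, {"tx": 0.0, "ty": 0.0, "tz": 0.001, "rx": 0.0, "ry": 0.0, "rz": 0.0, "grip": 0.4}, {"tx": 0.0, "ty": 0.0, "tz": 0.001, "rx": 0.0, "ry": 0.0, "rz": 0.0, "grip": 0.62}, {"tx": 0.0, "ty": 0.0, "tz": 0.001, "rx": 0.0, "ry": 0.0, "rz": 0.0, "grip": 0.7}, {"tx": 0.0, "ty": 0.0, "tz": 0.001, "rx": 0.0, "ry": 0.0, "rz": 0.0, "grip": 0.9}, {"tx": 0.0, "ty": 0.0, "tz": 0.001, "rx": 0.0, "ry": 0.0, "rz": 0.0, "grip": 1.0}, {"tx": 0.0, "ty": 0.0, "tz": 0.001, "rx": 0.0, "ry": 0.0, "rz": 0.0, "grip": 1.0}, {"tx": 0.0, "ty": 0.0, "tz": -0.03, "rx": 0.0, "ry": 0.0, "rz": 0.0, "grip": 1.0}, {"tx": 0.0, "ty": 0.0, "tz": -0.07, "rx": 0.0, "ry": 0.0, "rz": 0.0, "grip": 1.0}, {"tx": 0.0, "ty": 0.0, "tz": -0.12, "rx": 0.0, "ry": 0.0, "rz": 0.0, "grip": 1.0}])

```text
time: 42.5
position: [0.6385, -0.1945, 0.2066]
ee_rot: [-2.097, -2.334, 0.003]
wrist_force: [0.7, -0.4, -0.2]
gripper_width: 0.0852
gripper_force: 0.0
```

>>> drive_tool(increments=[{"tx": 0.0, "ty": -0.04, "tz": 0.0, "rx": 0.0, "ry": 0.0, "rz": 0.0, "grip": 1.0}, {"tx": -0.02, "ty": -0.08, "tz": 0.0, "rx": 0.0, "ry": 0.0, "rz": 0.0, "grip": 1.0}, {"tx": -0.05, "ty": -0.12, "tz": 0.0, "rx": 0.0, "ry": 0.0, "rz": 0.0, "grip": 1.0}, {"tx": -0.08, "ty": -0.15, "tz": 0.0, "rx": 0.0, "ry": 0.0, "rz": 0.0, "grip": 1.0}, {"tx": -0.12, "ty": -0.17, "tz": 0.0, "rx": 0.0, "ry": 0.0, "rz": 0.0, "grip": 1.0}, {"tx": -0.15, "ty": -0.18, "tz": 0.0, "rx": 0.0, "ry": 0.0, "rz": 0.0, "grip": 1.0}, {"tx": -0.15, "ty": -0.18, "tz": 0.0, "rx": 0.0, "ry": 0.0, "rz": 0.0, "grip": 1.0}, {"tx": -0.15, "ty": -0.18, "tz": 0.0, "rx": 0.0, "ry": 0.0, "rz": 0.0, "grip": 1.0}, {"tx": -0.15, "ty": -0.18, "tz": 0.0, "rx": 0.0, "ry": 0.0, "rz": 0.0, "grip": 1.0}, {"tx": -0.15, "ty": -0.18, "tz": 0.0, "rx": 0.0, "ry": 0.0, "rz": 0.0, "grip": 1.0}])

```text
time: 43.5
position: [0.4779, -0.362, 0.2068]
ee_rot: [-2.096, -2.34, -0.001]
wrist_force: [-0.2, 0.1, -0.4]
gripper_width: 0.0856
gripper_force: 0.0
```

```bash
python3 - <<'E'
from h import *
st();t=shot('top');c=shot('scene')
d=np.array([-np.sin(YAW),np.cos(YAW)])
for s in (.16,.085,-.085,-.16):
    r=foot(t,MID+s*d,z=.16,rad=.03,show=False); print(s,'s meas',round((np.array(r[:2])-MID)@d,4),'yaw',round(r[2],3))
barfit(t)
A=cv2.resize(c['img'][160:300,170:420],(800,448),interpolation=cv2.INTER_CUBIC)
def P(X): u=proj(c,X); return tuple(((u-[170,160])*3.2).astype(int))
for s in (-.2,.2): # expected level end points
    cv2.drawMarker(A,P((*(MID+s*d),.15)),(255,0,0),cv2.MARKER_CROSS,14,1)
B=np.zeros((150,800,3),np.uint8);B[:, :240]=cv2.resize(c['img'][235:310,440:520],(240,150));B[:,240:]=cv2.resize(t['img'][140:250,150:480],(560,150))
cv2.imwrite('pics/fin.png',cv2.cvtColor(np.vstack([A,B]),cv2.COLOR_RGB2BGR))
E
```

```text
t 43.5 p [ 0.4779 -0.362   0.2068] r [-2.096e+00 -2.340e+00 -1.000e-03] w 0.0856 j [-0.08  0.43  0.89  1.67 -0.35  1.21  1.  ] F [-0.2  0.1 -0.4]
0.16 s meas 0.1591 yaw 0.053
0.085 s meas 0.0856 yaw 0.11
-0.085 s meas -0.0855 yaw 0.159
-0.16 s meas -0.1593 yaw 0.104
bar mid [ 0.6226 -0.0342] len 0.4226 yaw 0.1064
  mark s=-0.2078 off=0.0024 px109
  mark s=-0.0001 off=0.0003 px27
  mark s=0.2209 off=0.0044 px20
```

View pics/fin.png

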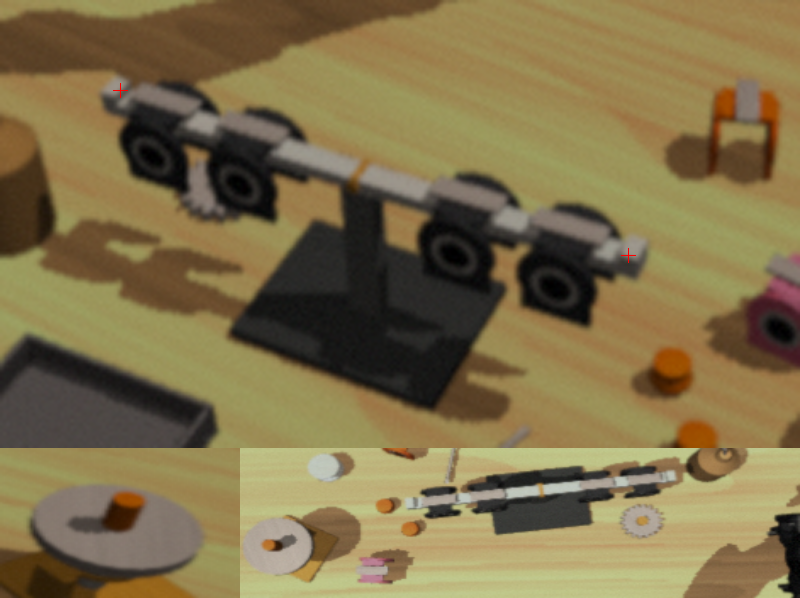

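All four gunmetal frames sit astride the marks (±85, ±160 within 1 mm). Both bar ends line up with the drawn level crosses at (120,90) and (628,255). The lid is flat on the funnel and the bystanders are in place. Handing in.

```bash
python3 -c "
from plant import sign_off
print(sign_off())"
```

```text
the job is handed in; nothing more can be done
None
```

The job is handed in: the lid was put on the funnel first and sits flat, all four gunmetal frames hang astride the bar at ±85 and ±160 mm, placed on alternate sides, and the bar ended level in the last pictures; its lean was not read directly during the run.

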